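# Re-pin the shear rig and zero its indicator

### The job

Get the shear-pin rig ready for the next test: with the drift punch from the bench block, drive every stuck pin stub down and out of its bore into the catch tray (some bores may already be empty), then stand the punch back in its block. Next push a fresh pin from the stand fully home in each of the three bores, flange down on the rig, and last turn the indicator's tare knob until its pointer reads zero (the thick mark). Push the stubs only with the punch, never with the fingers or a fresh pin, and do not knock over the bottle or the brass weight.

Things in the scene. Friction and masses are not known exactly. Their poses are not given: they have to be found in the camera images.
- rig: Fixed shear-pin rig, 110 x 330 mm: a blue bridge (330 mm long, 70 mm wide, 127 mm high) on two end posts in a dark catch tray with a 24 mm rim. Two cheeks (85-97 and 115-127 mm up) with the pull-bar eyes between them are pierced by three vertical bores, 21 mm (24 mm in the lower cheek), at y = -100, 0, +100 mm. Origin: on the bench under the middle bore; z up, y along the row.
- hole1 (a point): Centre of the mouth of bore 1 (y = -100 mm in the rig), level with the bridge's top, 127 mm above the bench. 21 mm below the mouth two sprung rollers, front and back, leave 14.4 mm between them: the punch passes, an 18 mm fresh pin spreads them when pushed slowly with 5 to 15 N, felt all the way home.
- hole2 (a point): Centre of the mouth of bore 2 (y = 0 mm in the rig), level with the bridge's top, 127 mm above the bench. 21 mm below the mouth two sprung rollers, front and back, leave 14.4 mm between them: the punch passes, an 18 mm fresh pin spreads them when pushed slowly with 5 to 15 N, felt all the way home.
- hole3 (a point): Centre of the mouth of bore 3 (y = 100 mm in the rig), level with the bridge's top, 127 mm above the bench. 21 mm below the mouth two sprung rollers, front and back, leave 14.4 mm between them: the punch passes, an 18 mm fresh pin spreads them when pushed slowly with 5 to 15 N, felt all the way home.
- stub1: Stuck steel stub in bore 1, 56 mm long, 18 mm diameter above, 14 mm below; absent if the bore is empty. Origin on its axis 24 mm below its top, z along its axis. At the start upright, top 2 mm below the mouth, foot 16 mm out underneath. A push of 5 to 15 N with the punch moves it; with the punch tip 25 to 30 mm below the mouth it falls into the tray.
- stub2: Stuck steel stub in bore 2, 56 mm long, 18 mm diameter above, 14 mm below; absent if the bore is empty. Origin on its axis 24 mm below its top, z along its axis. At the start upright, top 2 mm below the mouth, foot 16 mm out underneath. A push of 5 to 15 N with the punch moves it; with the punch tip 25 to 30 mm below the mouth it falls into the tray.
- stub3: Stuck steel stub in bore 3, 56 mm long, 18 mm diameter above, 14 mm below; absent if the bore is empty. Origin on its axis 24 mm below its top, z along its axis. At the start upright, top 2 mm below the mouth, foot 16 mm out underneath. A push of 5 to 15 N with the punch moves it; with the punch tip 25 to 30 mm below the mouth it falls into the tray.
- punch_mid (a point): Centre of the handle of the drift punch, which stands shank down in the bench block. Handle: dark steel cylinder 22 mm diameter, 80 mm long, with a thin raised band near each end; below it a bright shank 12 mm diameter, 65 mm long, tapered at the tip. Whole 145 mm, 0.2 kg. z along its axis, up at the start.
- punch_shoulder (a point): Point on the punch's axis at the underside of its handle, 40 mm below the handle's centre; it rests on the top of the bench block.
- punch_tip (a point): Tip of the punch, 105 mm below the handle's centre.
- block_mouth (a point): Centre of the mouth of the 17 mm vertical hole (right through) in the fixed steel bench block, 70 x 70 x 72 mm high; 72 mm above the bench. The home of the punch.
- stand: Fixed grey plastic pin stand, 60 x 200 x 60 mm high (x, y, z), with three 23 mm vertical holes at y = -65, 0, +65 mm, each holding one fresh pin. Origin: centre of its underside.
- pin1_grip (a point): Centre of the grip of fresh steel pin 1: grip 22 mm diameter, 40 mm long; below it a flange 32 mm diameter, 6 mm thick, then a shank 18 mm diameter, 55 mm long with a 12 mm conical foot. 0.26 kg; the pins are alike, any fits any bore. z along its axis, up; hangs by its flange in the stand. Flange underside 26 mm, foot's end 81 mm below this point.
- pin2_grip (a point): Centre of the grip of fresh steel pin 2: grip 22 mm diameter, 40 mm long; below it a flange 32 mm diameter, 6 mm thick, then a shank 18 mm diameter, 55 mm long with a 12 mm conical foot. 0.26 kg; the pins are alike, any fits any bore. z along its axis, up; hangs by its flange in the stand. Flange underside 26 mm, foot's end 81 mm below this point.
- pin3_grip (a point): Centre of the grip of fresh steel pin 3: grip 22 mm diameter, 40 mm long; below it a flange 32 mm diameter, 6 mm thick, then a shank 18 mm diameter, 55 mm long with a 12 mm conical foot. 0.26 kg; the pins are alike, any fits any bore. z along its axis, up; hangs by its flange in the stand. Flange underside 26 mm, foot's end 81 mm below this point.
- pin1_seat (a point): Point on the axis of fresh pin 1 at its flange's underside (26 mm below the grip's centre); it lies at the mouth of the bore when the pin is fully home.
- pin2_seat (a point): Point on the axis of fresh pin 2 at its flange's underside (26 mm below the grip's centre); it lies at the mouth of the bore when the pin is fully home.
- pin3_seat (a point): Point on the axis of fresh pin 3 at its flange's underside (26 mm below the grip's centre); it lies at the mouth of the bore when the pin is fully home.
- dial (a point): Load indicator: white box 110 x 110 x 50 mm, 2.5 kg, standing free on the bench with its round white dial facing up. This point is the centre of its underside. Its x axis points from the dial's centre to the zero mark, which is the one thick dark mark on the dial (the other 23 marks are thin).
- tare_grip (a point): Point on the axis of the tare knob in the middle of the dial, 82 mm above the bench, at the height to grip. The knob has a bar grip 42 mm long, 13 mm wide, 36 mm high (top 98 mm above the bench); the white line on the bar and the black pointer at its foot show the end that points. Axes as dial.
- tare (a joint): Angle of the tare knob's pointer from the zero mark (rad), positive anticlockwise seen from above; 0 = pointer at the zero mark, bar along the indicator's x axis. Turns freely with slight friction (0.04 N m) and stays where it is left; range -1.7 to 1.7.
- fluid: Bystander: amber glass bottle, 54 mm diameter, 120 mm high; origin at the centre of its underside.
- weight: Bystander: brass calibration weight, 52 mm diameter, 70 mm high; origin at the centre of its underside.
Not all that is in view belongs to the job. What is shaped like the part that bears dial but pink or red is not meant.

How it is judged:
On the way, in this order (a step that is already met when the one before it is completed fails the run):
1. every stuck stub has been driven down out of its bore into the catch tray (z of each of stub1, stub2, stub3 in the frame of rig below 0.055 m and x of stub1 in the frame of rig between -0.055 and 0.055 m and y of stub1 in the frame of rig between -0.165 and 0.165 m and x of stub2 in the frame of rig between -0.055 and 0.055 m and y of stub2 in the frame of rig between -0.165 and 0.165 m and x of stub3 in the frame of rig between -0.055 and 0.055 m and y of stub3 in the frame of rig between -0.165 and 0.165 m), for 0.2 s.
2. the punch stands back in its bench block (distance between punch_shoulder and block_mouth below 0.006 m and angle between punch_mid's own z axis and vertical below 0.12 rad), for 0.2 s.
3. a fresh pin is fully home in each of the three bores (((distance between pin1_seat and hole1 below 0.004 m and angle between pin1_seat's own z axis and vertical below 0.09 rad) or (distance between pin2_seat and hole1 below 0.004 m and angle between pin2_seat's own z axis and vertical below 0.09 rad) or (distance between pin3_seat and hole1 below 0.004 m and angle between pin3_seat's own z axis and vertical below 0.09 rad)) and ((distance between pin1_seat and hole2 below 0.004 m and angle between pin1_seat's own z axis and vertical below 0.09 rad) or (distance between pin2_seat and hole2 below 0.004 m and angle between pin2_seat's own z axis and vertical below 0.09 rad) or (distance between pin3_seat and hole2 below 0.004 m and angle between pin3_seat's own z axis and vertical below 0.09 rad)) and ((distance between pin1_seat and hole3 below 0.004 m and angle between pin1_seat's own z axis and vertical below 0.09 rad) or (distance between pin2_seat and hole3 below 0.004 m and angle between pin2_seat's own z axis and vertical below 0.09 rad) or (distance between pin3_seat and hole3 below 0.004 m and angle between pin3_seat's own z axis and vertical below 0.09 rad))), for 0.2 s.
4. the tare knob's pointer reads zero (value of joint tare between -0.07 and 0.07 rad), for 0.2 s.
At the end, for the whole second after the job is handed in: Stubs lie in the catch tray; punch stands in its block (within 6 mm, 7 degrees of upright); each bore holds a fresh pin, flange underside within 4 mm of the mouth's centre and upright within 5 degrees; tare pointer within 0.07 rad of zero; pins and punch at rest (all of step 1 and all of step 2 and all of step 3 and all of step 4 and linear speed of each of pin1, pin2, pin3, punch below 0.02 m/s); the robot touches nothing.
It fails at once if a stub still in its bore is pushed by the fingers or by a fresh pin instead of the punch ((z of stub1 in the frame of rig above 0.06 m and contact force between any of the fingers, pin1, pin2, pin3 and stub1 above 1 N) or (z of stub2 in the frame of rig above 0.06 m and contact force between any of the fingers, pin1, pin2, pin3 and stub2 above 1 N) or (z of stub3 in the frame of rig above 0.06 m and contact force between any of the fingers, pin1, pin2, pin3 and stub3 above 1 N)).
It fails at once if the bottle or the brass weight is knocked over (angle between any of fluid, weight's own z axis and vertical above 0.6 rad).
Of stub1, stub2, stub3 only 2 to 3 are there at a start; the rules pass over those that are not, and their reading is None.
At some moment in a run one of indicator may be knocked a few centimetres aside while the robot is not near it.
It also fails if it takes over 192 s, if anything falls off the work surface, if the arm or the gripper's body presses on something with over 40 N, if the wrist force passes 120 N, or if a joint passes its speed limit or range.

### The arm

A 6-joint arm with a two-finger parallel gripper is mounted at the origin on the work surface. World frame = base frame: x ahead of the robot, y to its left, z up, the work surface at z = 0. Lengths are in m, angles in rad, forces in N, time in s.
With the tool pointing down it reaches from about 0.35 to 0.775 m from the base axis. Payload 7.3 kg.
Tool frame: the origin (TCP) lies on the centre line of the jaws, within the pads' length; the fingertips stand 25 mm ahead of it and the grasp point (between the pads) lies 6 mm ahead of it; z points along the fingers, y is the line along which they close (so a half turn about z gives the same grasp; the last joint's range is limited). The gripper opens to 92 mm and grips with 3 to 60 N. Pads are 19 mm wide; open, the fingers measure 130 mm over their backs; the gripper's body (75 mm by 190 mm) begins 47 mm behind the grasp point.
Start: joints at [1.084, 0.342, 1.524, -0, 1.275, -0.146], TCP at [0.175, 0.495, 0.252] pointing down, gripper open.
Joint ranges: [-2.53, 2.53], [-0.77, 2.02], [0.04, 2.7], [-1, 4.14], [0.28, 2.66], [-3.11, 3.11]. Speed limits (rad/s): [2.57, 2.57, 3.14, 3.14, 3.14, 3.14].

### API

Orientations are given as [roll, pitch, yaw] about the fixed x, y, z axes, in that order (R = Rz(yaw) Ry(pitch) Rx(roll)).
In Python, from cell import status, read_camera, camera_info, ticket, models gives the robot as it stands.
- The arm moves only by the tool send_rows, never from a script. Its argument "plan" is a list of rows, each an object with "offset": the shift along the tool's x, y, z in mm, a list of three; "yaw": the turn about the tool's z in rad. In form: [{"offset": [dx, dy, dz], "yaw": yaw}, ...]. A call has 1 to 20 rows; each row shifts and turns the commanded pose from where the row before left it, along the tool's axes as they then stand; what a row does not reach is not made up. A row lasts 1/10 s, in which the tool goes at most 50 mm and 8.59 degrees, less where a joint would pass 70% of its speed; a pose out of reach is approached as far as the arm can. A call is refused whole if a number of a shift passes 50 or a number of a turn 0.15, either way. A call with a gripper value outside its range is refused whole. "hand" is the closure, from 0 (fully open) to 1 (shut), set as the call begins (left out, the last holds). The fingers move at their own pace and stop on an object; "squeeze" is the grip in N (left out, the last holds). Time passes only in rows, so rows that do not move let the fingers close. It gives the time, the measured TCP pose, the force, the opening and the grip force at its end, in the units of the state.
- status.observe(): the state, without advancing time (a new reading comes with each control period).
- read_camera(name): name is "scene" or "top" or "wrist"; returns the picture (400x640x3 uint8, red, green, blue); there is no depth.
- camera_info(name): a dict with "vfov" (degrees; the focal length in pixels is half the picture's height over the tangent of half this angle, whatever the lens; pixels are square), "cx", "cy" (the principal point, pixels), "distortion" ([k1, k2, p1, p2, k3] as OpenCV has them; the pictures are not rectified), "origin" and "attitude" of the camera in the world. Camera axes: x right, y down, z forward; pixel columns grow to the right and rows downward; lengths in m; the calibration is good to about 2 mm. A picture is of the moment at which its call begins: read the wrist's pose just before it. camera_info takes no time and is no camera call; for the wrist camera it gives the pose at the moment of the call.
- ticket.hand_in(): hands the job in; it is judged then, once.
Trained networks look in the newest picture that a camera, given by its name, has taken for a name from the list of things; names that differ only in an ending like _2 or _b are one class to them, and where a whole thing is asked for, a point or a joint stands for the part that bears it (a point fixed in the world has none). Each returns a list of dicts, best first, with "conf" (0 to 1); they miss things now and then, are a little off and sometimes report something else, mostly with a low value. They report only what shows in the picture. A call takes as long as a camera call. They do not tell look-alikes from the thing itself.
- models.regions_of(camera, label): "mask" (400x640 bool, what is visible of it) and "extent" ([left, top, right, bottom] in pixels, round what is visible of it).
The state is a dict: "time": time; "qpos": joint angles; "qvel": joint speeds; "joint_efforts": joint torques, N m; "tool_pos": TCP position; "tool_rot": TCP orientation; "contact_force": force on the tool from outside, world axes, zero at the start; "torque": the same for the moment, N m; "opening": finger opening in m; "grip_force": force on a finger pad.
Only numpy, scipy, OpenCV 4.12 (cv2) and the standard library are available. Lean on these libraries where they do the work, as an engineer would, in place of code of your own. Each camera call takes 0.05 s, during which the arm holds its last target. There are 200 camera calls.

## Working session

There is one attempt and no reset: what is moved stays moved. The work goes in short steps, Python scripts to look and compute and a tool call to move; the robot and the scene stay as the last step left them, time stands still between calls to the robot, and variables do not carry over. Pictures are saved under pics/ and viewed, at most 14 in all, crops included, and the job is handed in when it is done.

Besides the shell and the picture viewer there is one more tool, called after "Request:" as name(argument=value, ...), one argument or row to a line, values as JSON. send_rows: Moves the arm, as the interface text tells. Its arguments: {"type":"object","properties":{"plan":{"type":"array"},"hand":{"type":"number"},"squeeze":{"type":"number"}},"required":["plan"]}

```bash
mkdir -p pics; ls
python3 - <<'E'
from cell import status, read_camera, camera_info
import cv2
print(status.observe())
for n in ("scene","top","wrist"):
    print(n,camera_info(n)); cv2.imwrite(f"pics/{n}0.png",read_camera(n)[:,:,::-1])
E
```

```text
pics
{'time': 0.0, 'qpos': array([ 1.08403329e+00,  3.42710613e-01,  1.52502085e+00, -8.70159780e-06,
        1.27535786e+00, -1.46019805e-01]), 'qvel': array([ 0.00075293,  0.00047421, -0.00087538, -0.0002556 ,  0.00069725,
        0.00170939]), 'joint_efforts': array([ 8.71402572e-04, -4.31242096e+01, -2.44218671e+01,  7.17372377e-02,
        5.61437861e-02, -1.24230228e-04]), 'tool_pos': array([0.17526952, 0.49449756, 0.25104986]), 'tool_rot': array([-3.14011069e+00, -2.09536135e-04,  2.80085181e+00]), 'contact_force': array([-0.17448502,  0.1186926 ,  0.26448333]), 'torque': array([-0.02209714, -0.01954237, -0.00349446]), 'grip_force': 0.0, 'opening': 0.09204438152475031}
scene {'vfov': 45.063758117572426, 'cx': 322.64620285952105, 'cy': 193.92833923709728, 'distortion': array([-0.1356483,  0.       ,  0.       ,  0.       ,  0.       ]), 'origin': array([1.1246935 , 0.76820937, 0.75812837]), 'attitude': array([-2.13769705,  0.02002656,  2.38326545])}
top {'vfov': 50.87514175290961, 'cx': 314.01132836713924, 'cy': 193.1664405914021, 'distortion': array([-0.08721909,  0.        ,  0.        ,  0.        ,  0.        ]), 'origin': array([ 0.28760552, -0.01581464,  1.22341232]), 'attitude': array([-3.00693533,  0.01079354, -1.56732218])}
wrist {'vfov': 62.765397302962356, 'cx': 316.8426522729085, 'cy': 197.84540115711815, 'distortion': array([-0.06341729,  0.        ,  0.        ,  0.        ,  0.        ]), 'origin': array([0.10819855, 0.51860904, 0.38470755]), 'attitude': array([2.87622697e+00, 1.00834026e-03, 1.22939109e+00])}
```

View pics/scene0.png

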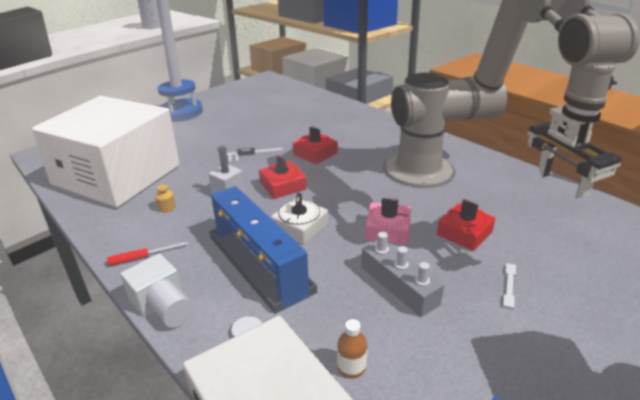

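View pics/top0.png

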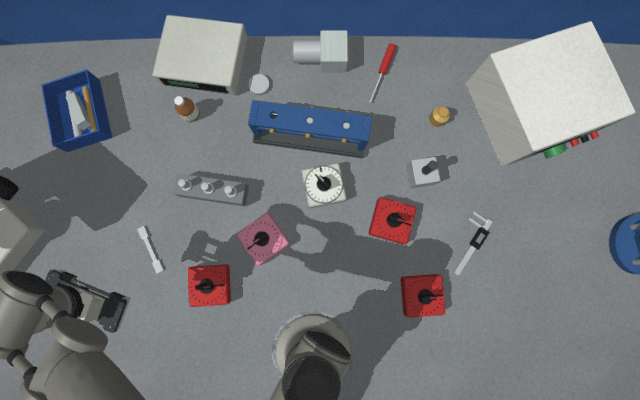

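The scene view shows the blue rig at about (260,245), the block with the punch at (224,175), the stand with its pins at (400,270) and the white dial at (300,215). In the top view the rig mouths are at (273,115), which is dark and looks empty, and at (310,120) and (346,125), which are bright stubs. The punch is at (428,168), the pins at (184,184), (207,187) and (231,190), and the white dial at (324,184).

```bash
cat > h.py <<'E'
import numpy as np, cv2
from scipy.spatial.transform import Rotation as Rn
from cell import status, read_camera, camera_info, models, ticket
def KD(c):
    f=200/np.tan(np.radians(c["vfov"])/2)
    return np.array([[f,0,c["cx"]],[0,f,c["cy"]],[0,0,1]]),np.array(c["distortion"])
def R(c): return Rn.from_euler("xyz",c["attitude"]).as_matrix()
def ray(c,p):
    K,D=KD(c); u=cv2.undistortPoints(np.array([[p]],float),K,D)[0,0]
    return R(c)@np.array([u[0],u[1],1])
def plane(c,p,z):
    d=ray(c,p); return c["origin"]+d*(z-c["origin"][2])/d[2]
def proj(c,P):
    K,D=KD(c); r=R(c).T
    return cv2.projectPoints(np.atleast_2d(np.array(P,float)),cv2.Rodrigues(r)[0],-r@c["origin"],K,D)[0][:,0]
def tri(obs):  # [(cam,px)]
    A=np.zeros((3,3));b=np.zeros(3)
    for c,p in obs:
        d=ray(c,p);d/=np.linalg.norm(d);M=np.eye(3)-np.outer(d,d);A+=M;b+=M@c["origin"]
    return np.linalg.solve(A,b)
def totool(d):  # world vector -> tool mm
    return Rn.from_euler("xyz",status.observe()["tool_rot"]).as_matrix().T@np.array(d)*1000
def show(n,name,crop=None,s=1):
    im=read_camera(n); 
    if crop: im=im[crop[1]:crop[3],crop[0]:crop[2]]
    cv2.imwrite(f"pics/{name}.png",cv2.resize(im[:,:,::-1],None,fx=s,fy=s,interpolation=cv2.INTER_CUBIC))
def cen(m):
    y,x=np.nonzero(m); return np.array([x.mean(),y.mean()])
E
python3 - <<'E'
from h import *
ims={n:read_camera(n) for n in("top","scene")}
for l in ("rig","punch_mid","pin1_grip","stub1","stand","dial","block_mouth","fluid","weight"):
  for n in("top","scene"):
    c=camera_info(n)
    for r in models.regions_of(n,l)[:5]: print(l,n,round(r["conf"],2),[int(v) for v in r["extent"]],cen(r["mask"]).round(1))
c=camera_info("top")
for nm,p,z in [("h",(273,115),.127),("h",(310,120),.127),("h",(346.5,125.5),.127),("punchtop",(432,166),.152),("pin",(184,184),.1),("pin",(207,187),.1),("pin",(231,190),.1),("knob",(324,184),.098)]: print(nm,plane(c,p,z).round(3))
E
```

```text
rig top 0.78 [246, 97, 370, 156] [309.1 128.3]
rig scene 0.55 [210, 190, 316, 315] [260.5 250.3]
punch_mid top 0.42 [422, 158, 437, 173] [429.5 167.5]
punch_mid scene 0.48 [216, 146, 229, 175] [223.3 158.9]
pin1_grip scene 0.72 [374, 229, 391, 253] [382.2 243.2]
pin1_grip scene 0.54 [415, 260, 427, 288] [422.5 274.4]
pin1_grip scene 0.35 [208, 187, 315, 313] [260.5 250.3]
stub1 top 0.36 [172, 93, 200, 119] [186.7 108.9]
stand top 0.86 [174, 176, 247, 203] [211.3 190.3]
stand scene 0.55 [361, 240, 444, 317] [402.2 279.7]
dial top 0.89 [238, 209, 290, 264] [263.2 238.7]
dial top 0.75 [365, 197, 414, 243] [391.3 220.9]
dial top 0.65 [191, 264, 230, 307] [208.9 284.9]
dial top 0.62 [302, 165, 347, 208] [323.4 185.5]
dial top 0.56 [400, 276, 442, 316] [422.7 295.5]
dial scene 0.86 [274, 193, 330, 243] [301.  218.3]
dial scene 0.76 [438, 200, 494, 249] [465.7 225. ]
dial scene 0.65 [290, 125, 339, 165] [314.4 146.6]
dial scene 0.57 [366, 197, 410, 246] [388.5 220.9]
block_mouth top 0.9 [404, 157, 439, 188] [420.9 173.6]
block_mouth scene 0.95 [207, 163, 243, 196] [225.8 179.5]
fluid top 0.64 [175, 95, 199, 121] [185.9 108.6]
fluid top 0.53 [317, 174, 332, 193] [323.7 183.4]
fluid scene 0.56 [337, 316, 367, 377] [351.6 351.3]
weight top 0.68 [431, 103, 451, 127] [438.9 115.7]
weight top 0.54 [182, 178, 191, 190] [184.9 184.2]
weight scene 0.75 [392, 246, 409, 269] [401.7 258.7]
weight scene 0.61 [157, 184, 173, 211] [164.4 199.6]
h [0.65  0.109 0.127]
h [0.636 0.008 0.127]
h [ 0.62  -0.09   0.127]
punchtop [ 0.505 -0.311  0.152]
pin [0.464 0.353 0.1  ]
pin [0.456 0.289 0.1  ]
pin [0.448 0.222 0.1  ]
knob [ 0.465 -0.03   0.098]
```

Request:
send_rows(
  plan=[
    {"offset": [0,0,-10],"yaw": 0.138},
    {"offset": [0,0,-10],"yaw": 0.138},
    {"offset": [0,0,-10],"yaw": 0.138},
    {"offset": [0,0,0],"yaw": 0.138},
    {"offset": [0,0,0],"yaw": 0.138},
    {"offset": [0,0,0],"yaw": 0.138},
    {"offset": [0,0,0],"yaw": 0.138},
    {"offset": [0,0,0],"yaw": 0.138},
    {"offset": [0,0,0],"yaw": 0.138},
    {"offset": [0,0,0],"yaw": 0.138},
    {"offset": [0,0,0],"yaw": 0},
  ],
  hand=0,
)

```text
time: 2.25
tool_pos: [0.1755, 0.4948, 0.2817]
tool_rot: [-3.142, -0.0, 1.42]
contact_force: [-0.4, 0.1, -0.7]
opening: 0.0919
grip_force: 0.0
```

Run:
```python
from h import *
s=status.observe(); print(s["tool_pos"],s["tool_rot"],s["time"])
for P in [(.456,.24,.28),(.6,.0,.28),(.505,-.311,.28)]: print(totool(np.array(P)-s["tool_pos"]).round())
```

```text
[0.17546838 0.49480168 0.28171662] [-3.14157654e+00 -3.24579838e-05  1.41950255e+00] 2.25
[-210.  316.    2.]
[-425.  494.    2.]
[-747.  447.    2.]
```

Request:
send_rows(
  plan=[
    {"offset": [-26,40,0],"yaw": 0},
    {"offset": [-26,40,0],"yaw": 0},
    {"offset": [-26,40,0],"yaw": 0},
    {"offset": [-26,40,0],"yaw": 0},
    {"offset": [-26,40,0],"yaw": 0},
    {"offset": [-26,40,0],"yaw": 0},
    {"offset": [-26,40,0],"yaw": 0},
    {"offset": [-26,40,0],"yaw": 0},
    {"offset": [0,0,0],"yaw": 0},
    {"offset": [0,0,0],"yaw": 0},
  ],
)

```text
time: 3.25
tool_pos: [0.4611, 0.2407, 0.2814]
tool_rot: [-3.141, -0.0, 1.421]
contact_force: [-0.3, 0.4, 0.2]
opening: 0.0916
grip_force: 0.0
```

Run:
```python
from h import *
import pickle
c=camera_info("wrist"); print(status.observe()["tool_pos"],c["origin"],c["attitude"]); show("wrist","w1")
for l in ("pin1_grip","stand"):
  for r in models.regions_of("wrist",l): print(l,round(r["conf"],2),np.round(r["extent"]),cen(r["mask"]))
pickle.dump(c,open("c1.pkl","wb"))
```

```text
[0.46113196 0.24065159 0.28140462] [0.47114397 0.31076781 0.41497333] [ 2.87606076e+00  1.28329010e-03 -1.50313296e-01]
pin1_grip 0.64 [293. 176. 327. 208.] [308.83013699 188.38767123]
stand 0.93 [277.  23. 338. 220.] [308.4021405  116.99282705]
```

View pics/w1.png

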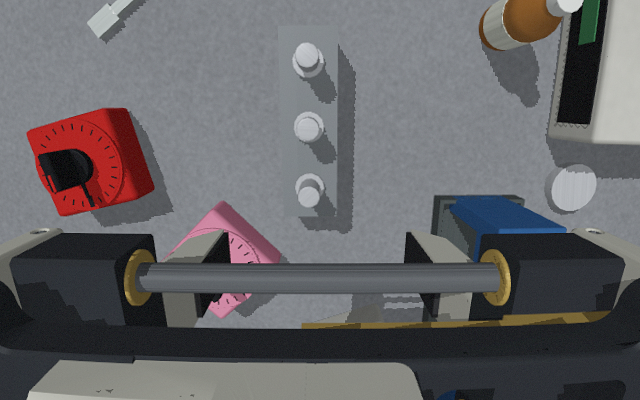

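The wrist view shows three upright pins in the stand, with grip tops near (308,52), (309,125) and (309,185). The decoys are off to the side.

Request:
send_rows(
  plan=[
    {"offset": [-39,30,-11],"yaw": 0},
    {"offset": [-39,30,-11],"yaw": 0},
    {"offset": [-39,30,-11],"yaw": 0},
    {"offset": [-39,30,-11],"yaw": 0},
    {"offset": [-39,30,-11],"yaw": 0},
    {"offset": [-39,30,-11],"yaw": 0},
    {"offset": [-39,30,-11],"yaw": 0},
    {"offset": [0,0,0],"yaw": 0},
    {"offset": [0,0,0],"yaw": 0},
  ],
)

```text
time: 4.3
tool_pos: [0.6263, -0.0568, 0.3576]
tool_rot: [-3.141, -0.001, 1.422]
contact_force: [-0.7, 0.1, -0.4]
opening: 0.0916
grip_force: 0.0
```

Run:
```python
from h import *
import pickle
c=camera_info("wrist"); print(status.observe()["tool_pos"]); show("wrist","w2")
for l in ("rig","stub1"):
  for r in models.regions_of("wrist",l): print(l,round(r["conf"],2),np.round(r["extent"]),cen(r["mask"]))
pickle.dump(c,open("c2.pkl","wb"))
```

```text
[ 0.62627369 -0.05684643  0.35760232]
rig 0.65 [276.   0. 362. 252.] [318.23645607 119.05698247]
stub1 0.6 [312. 108. 329. 120.] [318.58685446 112.46478873]
stub1 0.44 [277.   1. 361. 252.] [318.40453279 119.21996109]
```

View pics/w2.png

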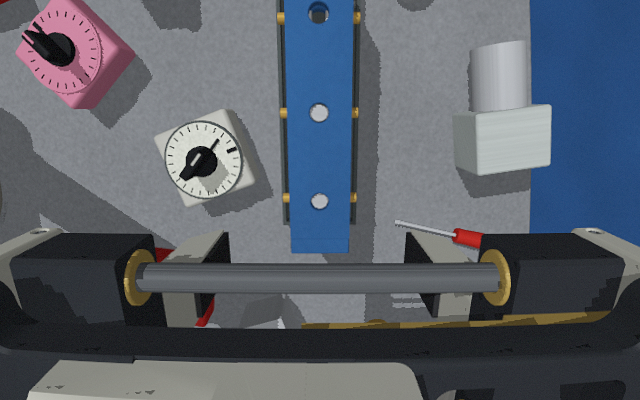

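The top of the rig shows an empty bore at (318,14) and stubs in the bores at (319,112) and (319,201). The white dial is at (203,160), with its thick mark near (232,150).

Run:
```python
from h import *
import pickle
im=cv2.imread("pics/w2.png"); c=pickle.load(open("c2.pkl","rb"))
hsv=cv2.cvtColor(im,cv2.COLOR_BGR2HSV)
blue=((hsv[...,0]>100)&(hsv[...,0]<125)&(hsv[...,1]>130)&(hsv[...,2]>70)).astype(np.uint8)
H=[]
for p in [(318,14),(319,112),(319,201)]:
    x,y=p; w=(1-blue)[max(0,y-14):y+15,x-15:x+16]
    n,l,st,ce=cv2.connectedComponentsWithStats(w)
    k=min((i for i in range(1,n) if st[i,4]>80),key=lambda i:np.hypot(*(ce[i]-[15,y-max(0,y-14)])))
    q=ce[k]+[x-15,max(0,y-14)]; H.append(plane(c,q,.127)); print(q.round(1),st[k],H[-1].round(4))
print([np.linalg.norm(H[i+1]-H[i]) for i in (0,1)])
np.save("holes.npy",H)
s=status.observe()["tool_pos"]; print(totool(np.array([.505,-.40,.28])-s).round())
```

```text
[318.   16.1] [  5   9  21  15 220] [0.6509 0.105  0.127 ]
[318.6 112.3] [  5   5  20  20 297] [0.6372 0.0098 0.127 ]
[319.4 200.5] [  7   6  18  16 220] [ 0.6235 -0.0881  0.127 ]
[np.float64(0.09618104435329108), np.float64(0.0988301661236508)]
[-359.  -69.   78.]
```

Request:
send_rows(
  plan=[
    {"offset": [-48,-10,8],"yaw": 0},
    {"offset": [-48,-10,8],"yaw": 0},
    {"offset": [-48,-10,8],"yaw": 0},
    {"offset": [-48,-10,8],"yaw": 0},
    {"offset": [-48,-10,8],"yaw": 0},
    {"offset": [-48,-10,8],"yaw": 0},
    {"offset": [-48,-10,8],"yaw": 0},
    {"offset": [0,0,0],"yaw": 0},
    {"offset": [0,0,0],"yaw": 0},
  ],
)

```text
time: 5.35
tool_pos: [0.5067, -0.3785, 0.3018]
tool_rot: [-3.141, -0.001, 1.421]
contact_force: [0.2, -0.1, -0.3]
opening: 0.0911
grip_force: 0.0
```

Run:
```python
from h import *
import pickle
c=camera_info("wrist"); print(status.observe()["tool_pos"]); show("wrist","w3")
for l in ("punch_mid","block_mouth"):
  for r in models.regions_of("wrist",l): print(l,round(r["conf"],2),np.round(r["extent"]),cen(r["mask"]))
pickle.dump(c,open("c3.pkl","wb"))
```

```text
[ 0.50667076 -0.37854307  0.30184125]
punch_mid 0.98 [296. 103. 322. 133.] [308.92608696 117.17246377]
block_mouth 0.64 [271.  73. 351. 154.] [310.79807972 113.60081466]
```

View pics/w3.png

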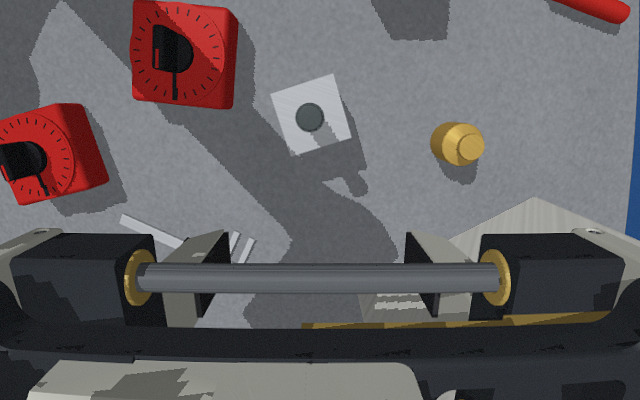

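The punch top shows at (309,117) on its block. The brass weight is at (460,144), about 0.1 m away from it.

Run:
```python
from h import *
import pickle
c3=pickle.load(open("c3.pkl","rb"));ct=camera_info("top");cs=camera_info("scene")
P=plane(c3,(309,117.5),.152);print("punch",P,proj(c3,P),"nadir",proj(c3,[c3["origin"]*[1,1,0]]))
print("block c",plane(c3,(311,113.6),.072))
print("mid tri",tri([(c3,(309,117.3)),(cs,(223,159)),(ct,(429.5,167.5))]))
print("h2 tri",tri([(pickle.load(open("c2.pkl","rb")),(318.6,112.3)),(ct,(310,120))]))
s=status.observe()["tool_pos"];print(totool(P-s).round(1))
```

```text
punch [ 0.50888558 -0.31407067  0.152     ] [[309.  117.5]] nadir [[317.11393184 109.44728978]]
block c [ 0.50946992 -0.31188351  0.072     ]
mid tri [ 0.5085321  -0.31492475  0.1122679 ]
h2 tri [0.63731991 0.00899925 0.12144085]
[ 62.6  -8.4 150.8]
```

Request:
send_rows(
  plan=[
    {"offset": [31,-4,0],"yaw": 0},
    {"offset": [31,-4,20],"yaw": 0},
    {"offset": [0,0,30],"yaw": 0},
    {"offset": [0,0,30],"yaw": 0},
    {"offset": [0,0,30],"yaw": 0},
    {"offset": [0,0,30],"yaw": 0},
    {"offset": [0,0,20],"yaw": 0},
    {"offset": [0,0,20],"yaw": 0},
    {"offset": [0,0,0],"yaw": 0},
    {"offset": [0,0,0],"yaw": 0},
  ],
)

```text
time: 6.5
tool_pos: [0.509, -0.3157, 0.1228]
tool_rot: [3.141, 0.0, 1.423]
contact_force: [0.8, 0.2, 0.1]
opening: 0.0919
grip_force: 0.0
```

Request:
send_rows(
  plan=[
    {"offset": [0,0,0],"yaw": 0},
    {"offset": [0,0,0],"yaw": 0},
    {"offset": [0,0,0],"yaw": 0},
    {"offset": [0,0,0],"yaw": 0},
    {"offset": [0,0,0],"yaw": 0},
    {"offset": [0,0,0],"yaw": 0},
    {"offset": [0,0,0],"yaw": 0},
    {"offset": [0,0,0],"yaw": 0},
    {"offset": [0,0,0],"yaw": 0},
    {"offset": [0,0,0],"yaw": 0},
  ],
  hand=1,
  squeeze=50,
)

```text
time: 7.5
tool_pos: [0.5083, -0.3168, 0.1221]
tool_rot: [3.141, 0.0, 1.421]
contact_force: [-0.1, -0.8, -0.2]
opening: 0.0212
grip_force: 50.0
```

Request:
send_rows(
  plan=[
    {"offset": [0,0,-10],"yaw": 0},
    {"offset": [0,0,-20],"yaw": 0},
    {"offset": [0,0,-30],"yaw": 0},
    {"offset": [0,0,-40],"yaw": 0},
    {"offset": [0,0,-40],"yaw": 0},
    {"offset": [0,0,-30],"yaw": 0},
    {"offset": [0,0,-10],"yaw": 0},
    {"offset": [0,0,0],"yaw": 0},
    {"offset": [0,0,0],"yaw": 0},
  ],
)

```text
time: 8.4
tool_pos: [0.5076, -0.3163, 0.3002]
tool_rot: [-3.139, -0.002, 1.421]
contact_force: [-0.1, -0.0, -3.2]
opening: 0.0213
grip_force: 50.0
```

Run:
```python
from h import *
s=status.observe();print(s["tool_pos"],s["contact_force"],s["opening"])
H=np.load("holes.npy");print(totool(H-np.array(s["tool_pos"])[None] @ np.eye(3)) if 0 else [totool(h-s["tool_pos"]).round(1) for h in H])
c=camera_info("wrist");print(proj(c,[s["tool_pos"]-[0,0,.115],s["tool_pos"]-[0,0,.05]]))
```

```text
[ 0.50759343 -0.31633375  0.30015933] [-0.12636931 -0.04163949 -3.20979957] 0.021343748064934484
[array([437.7,  79.1, 173.7]), array([341.6,  79.9, 173.5]), array([242.7,  81. , 173.4])]
[[318.25114995 202.06324506]
 [318.36246389 231.78760466]]
```

Request:
send_rows(
  plan=[
    {"offset": [40,13,0],"yaw": 0},
    {"offset": [40,13,0],"yaw": 0},
    {"offset": [40,13,0],"yaw": 0},
    {"offset": [40,14,0],"yaw": 0},
    {"offset": [40,14,0],"yaw": 0},
    {"offset": [42,14,0],"yaw": 0},
    {"offset": [0,0,20],"yaw": 0},
    {"offset": [0,0,20],"yaw": 0},
    {"offset": [0,0,0],"yaw": 0},
    {"offset": [0,0,0],"yaw": 0},
  ],
)

```text
time: 9.4
tool_pos: [0.6239, -0.0896, 0.2606]
tool_rot: [-3.138, -0.0, 1.421]
contact_force: [0.0, -0.5, -1.3]
opening: 0.0211
grip_force: 50.0
```

Run:
```python
from h import *
import pickle
s=status.observe();c=camera_info("wrist");pickle.dump(c,open("c4.pkl","wb"));t=s["tool_pos"];print(t)
show("wrist","w4",(220,0,420,240),2.5)
print("tip",proj(c,[t-[0,0,.115]])*1, "hole",proj(c,np.load("holes.npy")))
```

```text
[ 0.62390707 -0.08955801  0.26060618]
tip [[318.34331341 201.84780801]] hole [[314.97342298 -68.18536066]
 [316.20665107  70.04189759]
 [317.58007103 194.16314505]]
```

View pics/w4.png

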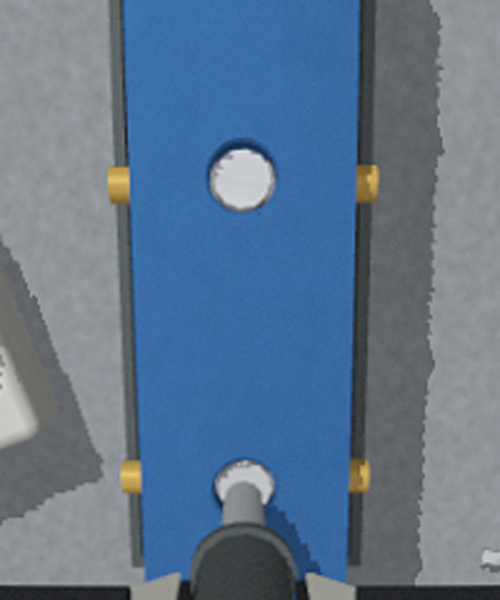

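Bore C's mouth is at about (318,195), with the punch tip over it at roughly (317,197) and less than 2 mm off. The middle stub at (316,70) matches the prediction.

Request:
send_rows(
  plan=[
    {"offset": [-1,0,8],"yaw": 0},
    {"offset": [0,0,8],"yaw": 0},
    {"offset": [0,0,3],"yaw": 0},
    {"offset": [0,0,3],"yaw": 0},
    {"offset": [0,0,3],"yaw": 0},
    {"offset": [0,0,3],"yaw": 0},
  ],
)

```text
time: 10.05
tool_pos: [0.6246, -0.0906, 0.2346]
tool_rot: [3.14, 0.0, 1.421]
contact_force: [-0.2, 0.2, -2.2]
opening: 0.0212
grip_force: 50.0
```

Request:
send_rows(
  plan=[
    {"offset": [0,0,3],"yaw": 0},
    {"offset": [0,0,3],"yaw": 0},
    {"offset": [0,0,3],"yaw": 0},
  ],
)

```text
time: 10.35
tool_pos: [0.6248, -0.0905, 0.2267]
tool_rot: [3.139, 0.0, 1.421]
contact_force: [-1.7, 0.1, 7.0]
opening: 0.0212
grip_force: 50.0
```

Request:
send_rows(
  plan=[
    {"offset": [0,0,3],"yaw": 0},
    {"offset": [0,0,3],"yaw": 0},
    {"offset": [0,0,3],"yaw": 0},
    {"offset": [0,0,2],"yaw": 0},
    {"offset": [0,0,2],"yaw": 0},
    {"offset": [0,0,2],"yaw": 0},
    {"offset": [0,0,0],"yaw": 0},
  ],
)

```text
time: 11.05
tool_pos: [0.6241, -0.0905, 0.2095]
tool_rot: [-3.141, -0.0, 1.421]
contact_force: [-0.2, 0.1, -2.1]
opening: 0.0213
grip_force: 50.0
```

Request:
send_rows(
  plan=[
    {"offset": [0,0,-15],"yaw": 0},
    {"offset": [0,0,-20],"yaw": 0},
    {"offset": [0,0,-20],"yaw": 0},
    {"offset": [33,0,0],"yaw": 0},
    {"offset": [33,0,0],"yaw": 0},
    {"offset": [33,-1,0],"yaw": 0},
    {"offset": [0,0,0],"yaw": 0},
    {"offset": [0,0,0],"yaw": 0},
  ],
)

```text
time: 11.85
tool_pos: [0.6381, 0.0081, 0.2651]
tool_rot: [3.141, 0.0, 1.422]
contact_force: [0.3, -0.7, -2.1]
opening: 0.0212
grip_force: 50.0
```

Run:
```python
from h import *
s=status.observe();c=camera_info("wrist");t=s["tool_pos"];print(t,s["contact_force"])
w=read_camera("wrist")[0:240,220:420];sc=read_camera("scene")[170:320,190:330];tp=read_camera("top")[80:170,230:390]
W=cv2.resize(w,(400,480));S=cv2.resize(sc,(380,407));T=cv2.resize(tp,(380,214))
out=np.zeros((600,790,3),np.uint8);out[:480,:400]=W;out[:380,405:785]=S[:380];out[385:599,405:785]=T
cv2.imwrite("pics/m5.png",out[:,:,::-1])
print("tip",proj(c,[t-[0,0,.115]]), "hole",proj(c,np.load("holes.npy")))
```

```text
[0.63809925 0.00810857 0.26509374] [ 0.33349487 -0.67590064 -2.06044691]
tip [[317.87498152 201.77345205]] hole [[315.64089672  73.92520023]
 [316.52105533 192.60136732]
 [317.52961313 294.58392633]]
```

View pics/m5.png

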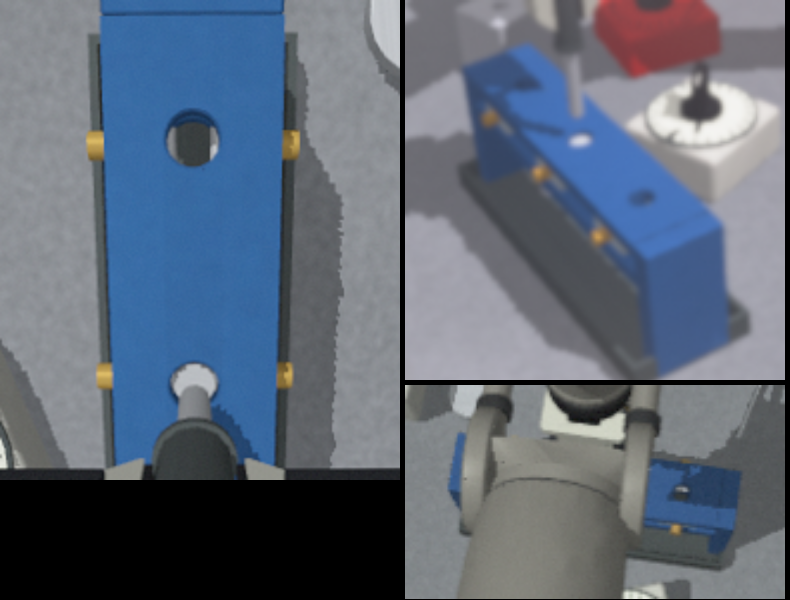

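The third bore shows two bright rollers around a dark gap, so it is empty. The punch tip stands over the middle stub at about (317,193).

Request:
send_rows(
  plan=[
    {"offset": [-1,0,10],"yaw": 0},
    {"offset": [0,0,10],"yaw": 0},
    {"offset": [0,0,3],"yaw": 0},
    {"offset": [0,0,3],"yaw": 0},
    {"offset": [0,0,3],"yaw": 0},
    {"offset": [0,0,3],"yaw": 0},
    {"offset": [0,0,3],"yaw": 0},
    {"offset": [0,0,3],"yaw": 0},
  ],
)

```text
time: 12.8
tool_pos: [0.6386, 0.0065, 0.2286]
tool_rot: [3.138, -0.0, 1.421]
contact_force: [-1.9, 0.1, 7.5]
opening: 0.0214
grip_force: 50.0
```

Request:
send_rows(
  plan=[
    {"offset": [0,0,3],"yaw": 0},
    {"offset": [0,0,3],"yaw": 0},
    {"offset": [0,0,3],"yaw": 0},
    {"offset": [0,0,3],"yaw": 0},
    {"offset": [0,0,3],"yaw": 0},
    {"offset": [0,0,3],"yaw": 0},
    {"offset": [0,0,0],"yaw": 0},
    {"offset": [0,0,0],"yaw": 0},
  ],
)

```text
time: 13.6
tool_pos: [0.6379, 0.0065, 0.2088]
tool_rot: [-3.141, -0.0, 1.421]
contact_force: [-0.4, 0.3, -1.0]
opening: 0.0215
grip_force: 50.0
```

Request:
send_rows(
  plan=[
    {"offset": [0,0,-15],"yaw": 0},
    {"offset": [0,0,-30],"yaw": 0},
    {"offset": [0,0,-30],"yaw": 0},
    {"offset": [-40,0,-20],"yaw": 0},
    {"offset": [-45,0,0],"yaw": 0},
    {"offset": [-45,0,0],"yaw": 0},
    {"offset": [-40,0,0],"yaw": 0},
    {"offset": [0,0,0],"yaw": 0},
    {"offset": [0,0,0],"yaw": 0},
  ],
)

```text
time: 14.5
tool_pos: [0.6123, -0.1626, 0.3041]
tool_rot: [3.141, -0.001, 1.419]
contact_force: [0.6, 0.3, -3.1]
opening: 0.0208
grip_force: 50.0
```

Run:
```python
from h import *
s=status.observe();c=camera_info("wrist");t=s["tool_pos"];print(t,s["contact_force"])
import pickle;pickle.dump(c,open("c6.pkl","wb"))
w=read_camera("wrist");cv2.imwrite("pics/w6raw.png",w[:,:,::-1]);w=w[0:240,220:420];sc=read_camera("scene")[170:320,190:330]
W=cv2.resize(w,(500,600),interpolation=cv2.INTER_CUBIC);S=cv2.resize(sc,(290,310))
out=np.zeros((600,800,3),np.uint8);out[:,:500]=W;out[:310,505:795]=S
cv2.imwrite("pics/m6.png",out[:,:,::-1])
print("tip",proj(c,[t-[0,0,.115]]), "hole",proj(c,np.load("holes.npy")))
for l in("stub1",):
  for n in("wrist","scene"):
    for r in models.regions_of(n,l): print(n,r["conf"],r["extent"])
```

```text
[ 0.61232396 -0.16256192  0.30407308] [ 0.64847984  0.32922221 -3.08119086]
tip [[317.86408265 201.90537943]] hole [[ 314.61315141 -136.8310251 ]
 [ 315.93045073  -13.82568107]
 [ 317.4169421   104.16374386]]
scene 0.52 [282.9, 197.2, 335.3, 248.7]
```

View pics/m6.png

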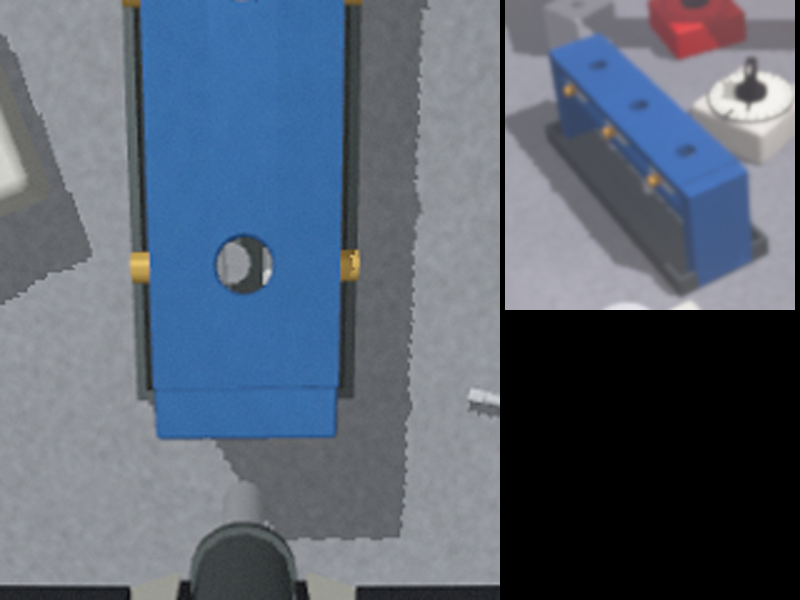

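The scene crop shows all three mouths dark, and bore C shows a bright stub lying far below. I'll check the tray in the top view on the way back to the block.

Request:
send_rows(
  plan=[
    {"offset": [-42,-20,0],"yaw": 0},
    {"offset": [-42,-20,0],"yaw": 0},
    {"offset": [-42,-20,0],"yaw": 0},
    {"offset": [-42,-20,0],"yaw": 0},
    {"offset": [0,0,0],"yaw": 0},
    {"offset": [0,0,0],"yaw": 0},
  ],
)

```text
time: 15.3
tool_pos: [0.5083, -0.3157, 0.3042]
tool_rot: [3.141, -0.0, 1.42]
contact_force: [0.2, 0.3, -2.1]
opening: 0.0212
grip_force: 50.0
```

Run:
```python
from h import *
s=status.observe();t=s["tool_pos"];print(t,s["contact_force"],totool(np.array([.5080,-.3166,.1221])-t))
show("top","t7",(235,80,435,210),3.5)
```

```text
[ 0.50830155 -0.31569577  0.30422069] [ 0.23358135  0.26158405 -2.09857532] [ -1.02159831  -0.24898665 182.12014867]
```

View pics/t7.png

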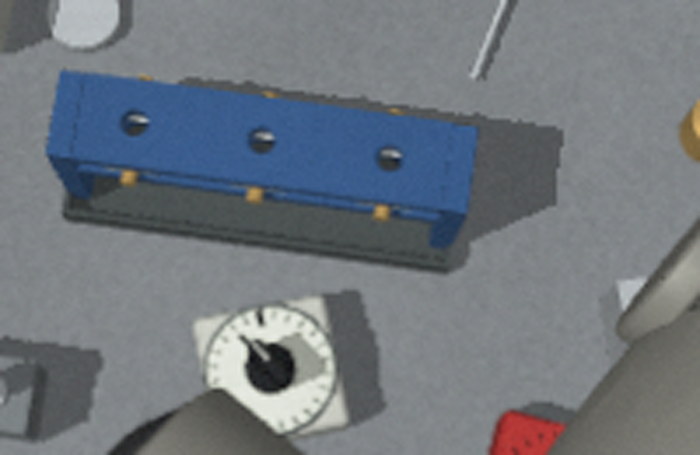

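All three bores look alike now, dark with only a roller glint, so both stubs are out. The dial is in place, with the thick mark at crop (262,315) and the pointer tip at (243,338).

Request:
send_rows(
  plan=[
    {"offset": [-1,0,35],"yaw": 0},
    {"offset": [0,0,35],"yaw": 0},
    {"offset": [0,0,25],"yaw": 0},
    {"offset": [0,0,10],"yaw": 0},
    {"offset": [0,0,8],"yaw": 0},
    {"offset": [0,0,8],"yaw": 0},
    {"offset": [0,0,8],"yaw": 0},
    {"offset": [0,0,8],"yaw": 0},
  ],
)

```text
time: 16.15
tool_pos: [0.5086, -0.3169, 0.1673]
tool_rot: [3.14, 0.001, 1.421]
contact_force: [-0.8, 0.6, -2.2]
opening: 0.0214
grip_force: 50.0
```

Request:
send_rows(
  plan=[
    {"offset": [0,0,8],"yaw": 0},
    {"offset": [0,0,8],"yaw": 0},
    {"offset": [0,0,8],"yaw": 0},
    {"offset": [0,0,8],"yaw": 0},
    {"offset": [0,0,6],"yaw": 0},
    {"offset": [0,0,4],"yaw": 0},
    {"offset": [0,0,2],"yaw": 0},
    {"offset": [0,0,0],"yaw": 0},
  ],
)

```text
time: 16.95
tool_pos: [0.5082, -0.3167, 0.1229]
tool_rot: [-3.141, -0.0, 1.421]
contact_force: [-0.1, 0.4, -2.9]
opening: 0.0215
grip_force: 50.0
```

Request:
send_rows(
  plan=[
    {"offset": [0,0,0],"yaw": 0},
    {"offset": [0,0,0],"yaw": 0},
    {"offset": [0,0,0],"yaw": 0},
    {"offset": [0,0,0],"yaw": 0},
    {"offset": [0,0,0],"yaw": 0},
    {"offset": [0,0,0],"yaw": 0},
    {"offset": [0,0,-10],"yaw": 0},
    {"offset": [0,0,-30],"yaw": 0},
    {"offset": [0,0,-40],"yaw": 0},
    {"offset": [0,0,-40],"yaw": 0},
    {"offset": [0,0,-40],"yaw": 0},
    {"offset": [0,0,0],"yaw": 0},
  ],
  hand=0,
)

```text
time: 18.15
tool_pos: [0.5099, -0.318, 0.2905]
tool_rot: [3.131, 0.006, 1.421]
contact_force: [0.6, 0.1, -0.3]
opening: 0.0916
grip_force: 0.0
```

Run:
```python
from h import *
import pickle
s=status.observe();t=s["tool_pos"];print(t,s["contact_force"])
c1=pickle.load(open("c1.pkl","rb"));ct=camera_info("top");cs=camera_info("scene")
for p in [(308,52),(309,125),(309,185)]: print(plane(c1,p,.106).round(4))
r=sorted(models.regions_of("scene","pin1_grip"),key=lambda r:r["extent"][0]);
read_camera("scene");
for r in models.regions_of("scene","punch_mid"): print("punch",r["conf"],cen(r["mask"]))
print("expect",proj(cs,[[.5085,-.314,.112]]))
print("to stand view",totool(np.array([.46,.215,.26])-t).round())
```

```text
[ 0.50989794 -0.31804007  0.29046401] [ 0.59589413  0.06651614 -0.30503263]
[0.4704 0.3606 0.106 ]
[0.4614 0.2978 0.106 ]
[0.4526 0.2416 0.106 ]
punch 0.57 [223.73515982 159.26940639]
punch 0.18 [381.72030651 242.96934866]
expect [[223.42506211 159.14324575]]
to stand view [ 520. -129.   31.]
```

Request:
send_rows(
  plan=[
    {"offset": [47,-12,0],"yaw": 0},
    {"offset": [47,-12,0],"yaw": 0},
    {"offset": [47,-12,0],"yaw": 0},
    {"offset": [47,-12,0],"yaw": 0},
    {"offset": [47,-12,0],"yaw": 0},
    {"offset": [47,-12,0],"yaw": 0},
    {"offset": [47,-12,0],"yaw": 0},
    {"offset": [47,-12,0],"yaw": 0},
    {"offset": [47,-12,10],"yaw": 0},
    {"offset": [47,-12,10],"yaw": 0},
    {"offset": [47,-9,10],"yaw": 0},
    {"offset": [0,0,0],"yaw": 0},
    {"offset": [0,0,0],"yaw": 0},
  ],
)

```text
time: 19.6
tool_pos: [0.4568, 0.2144, 0.2515]
tool_rot: [-3.138, 0.002, 1.424]
contact_force: [0.2, -0.4, 0.5]
opening: 0.0917
grip_force: 0.0
```

Run:
```python
from h import *
import pickle
s=status.observe();t=s["tool_pos"];c=camera_info("wrist");pickle.dump(c,open("c8.pkl","wb"));print(t)
im=read_camera("wrist");cv2.imwrite("pics/w8raw.png",im[:,:,::-1])
cv2.imwrite("pics/w8.png",cv2.resize(im[0:230,210:410,::-1],None,fx=2.6,fy=2.6,interpolation=cv2.INTER_CUBIC))
for r in models.regions_of("wrist","pin1_grip"): print(r["conf"],r["extent"],cen(r["mask"]))
for P in [(.464,.353),(.456,.289),(.448,.222)]: print(proj(c,[[*P,.106]]))
```

```text
[0.4568095  0.21440158 0.2514839 ]
0.66 [293.1, 154.6, 325.3, 188.5] [308.75454545 168.16363636]
[[301.47760491  20.80036583]]
[[304.07917682 105.22848227]]
[[307.04756888 185.07226383]]
```

View pics/w8.png

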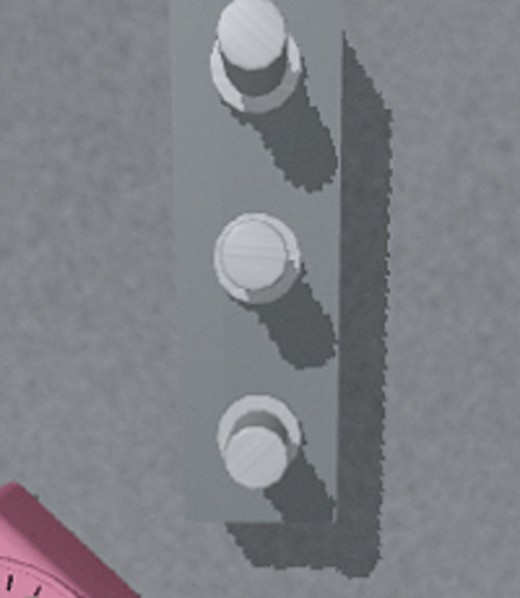

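The grip tops are at about (306.9,12.3), (306.7,98.1) and (308.5,175.8), all upright. The flange centre of the near pin is at (309.6,168).

Run:
```python
from h import *
import pickle
c=pickle.load(open("c8.pkl","rb"));ct=camera_info("top");print(c["origin"])
px=[(306.9,12.3),(306.7,98.1),(308.5,175.8)]
for z in(.106,.096):
  P=[plane(c,p,z) for p in px];print(z,np.round(P,4),[np.linalg.norm(P[i]-P[i+1]).round(4) for i in(0,1)])
print("flange",plane(c,(309.6,168),.066))
for a,b in zip(px,[(184,184),(207,187),(231,190)]): print(tri([(c,a),(ct,b)]))
t=status.observe()["tool_pos"]
for p in P: print(totool(p-t).round(1))
```

```text
[0.46697622 0.28475325 0.38492018]
0.106 [[0.4691 0.3585 0.106 ]
 [0.459  0.2943 0.106 ]
 [0.4505 0.23   0.106 ]] [np.float64(0.065), np.float64(0.0649)]
0.096 [[0.4692 0.3611 0.096 ]
 [0.4587 0.2946 0.096 ]
 [0.4499 0.228  0.096 ]] [np.float64(0.0673), np.float64(0.0672)]
flange [0.45043538 0.22967534 0.066     ]
[0.47041626 0.36935676 0.05642035]
[0.4587995  0.29479285 0.07843057]
[0.44970833 0.22559874 0.08490037]
[148.5 -10.7 156.4]
[ 81.1 -11.1 156.4]
[ 13.9  -9.8 156.5]
```

Request:
send_rows(
  plan=[
    {"offset": [15,-9,5],"yaw": 0},
    {"offset": [0,0,30],"yaw": 0},
    {"offset": [0,0,30],"yaw": 0},
    {"offset": [0,0,30],"yaw": 0},
    {"offset": [0,0,30],"yaw": 0},
    {"offset": [0,0,15],"yaw": 0},
    {"offset": [0,0,10],"yaw": 0},
    {"offset": [0,0,5],"yaw": 0},
    {"offset": [0,0,0],"yaw": 0},
    {"offset": [0,0,0],"yaw": 0},
  ],
)

```text
time: 20.7
tool_pos: [0.4519, 0.2298, 0.0989]
tool_rot: [3.14, -0.001, 1.42]
contact_force: [-0.6, -0.4, -0.6]
opening: 0.0918
grip_force: 0.0
```

Request:
send_rows(
  plan=[
    {"offset": [0,0,0],"yaw": 0},
    {"offset": [0,0,0],"yaw": 0},
    {"offset": [0,0,0],"yaw": 0},
    {"offset": [0,0,0],"yaw": 0},
    {"offset": [0,0,0],"yaw": 0},
    {"offset": [0,0,0],"yaw": 0},
    {"offset": [0,0,0],"yaw": 0},
    {"offset": [0,0,0],"yaw": 0},
    {"offset": [0,0,0],"yaw": 0},
  ],
  hand=1,
)

```text
time: 21.6
tool_pos: [0.4512, 0.2299, 0.0981]
tool_rot: [-3.142, -0.0, 1.421]
contact_force: [0.8, -0.3, -0.4]
opening: 0.0245
grip_force: 0.0
```

Request:
send_rows(
  plan=[
    {"offset": [0,0,-10],"yaw": 0},
    {"offset": [0,0,-20],"yaw": 0},
    {"offset": [0,0,-30],"yaw": 0},
    {"offset": [0,0,-40],"yaw": 0},
    {"offset": [0,0,-40],"yaw": 0},
    {"offset": [0,0,-10],"yaw": 0},
    {"offset": [0,0,0],"yaw": 0},
    {"offset": [0,0,0],"yaw": 0},
  ],
)

```text
time: 22.4
tool_pos: [0.4504, 0.2296, 0.2467]
tool_rot: [-3.139, 0.001, 1.421]
contact_force: [0.0, -0.2, -2.7]
opening: 0.0212
grip_force: 50.0
```

Run:
```python
from h import *
t=status.observe()["tool_pos"]
for h in np.load("holes.npy"): print(totool(h-t).round(1))
```

```text
[-93.1 217.1 119.3]
[-189.2  217.9  119.4]
[-288.1  219.   119.5]
```

Request:
send_rows(
  plan=[
    {"offset": [-41,31,0],"yaw": 0},
    {"offset": [-41,31,0],"yaw": 0},
    {"offset": [-41,31,0],"yaw": 0},
    {"offset": [-41,31,0],"yaw": 0},
    {"offset": [-41,31,0],"yaw": 0},
    {"offset": [-41,31,0],"yaw": 0},
    {"offset": [-41,32,0],"yaw": 0},
    {"offset": [0,0,10],"yaw": 0},
    {"offset": [0,0,0],"yaw": 0},
  ],
)

```text
time: 23.3
tool_pos: [0.6174, -0.0781, 0.2335]
tool_rot: [-3.133, -0.001, 1.418]
contact_force: [-0.6, 0.8, -3.0]
opening: 0.0214
grip_force: 50.0
```

Run:
```python
from h import *
import pickle
s=status.observe();t=s["tool_pos"];c=camera_info("wrist");pickle.dump(c,open("c9.pkl","wb"));print(t,s["contact_force"])
im=read_camera("wrist");cv2.imwrite("pics/w9raw.png",im[:,:,::-1])
cv2.imwrite("pics/w9.png",cv2.resize(im[40:240,220:420,::-1],None,fx=3,fy=3,interpolation=cv2.INTER_CUBIC))
print(proj(c,np.load("holes.npy")),proj(c,[t-[0,0,.091]]))
```

```text
[ 0.61741884 -0.0781016   0.23348383] [-0.57027028  0.77504102 -2.99284195]
[[327.38714634 -72.00721556]
 [328.13363393  81.2000615 ]
 [328.78582487 216.11091398]] [[318.9952997 211.0882839]]
```

View pics/w9.png

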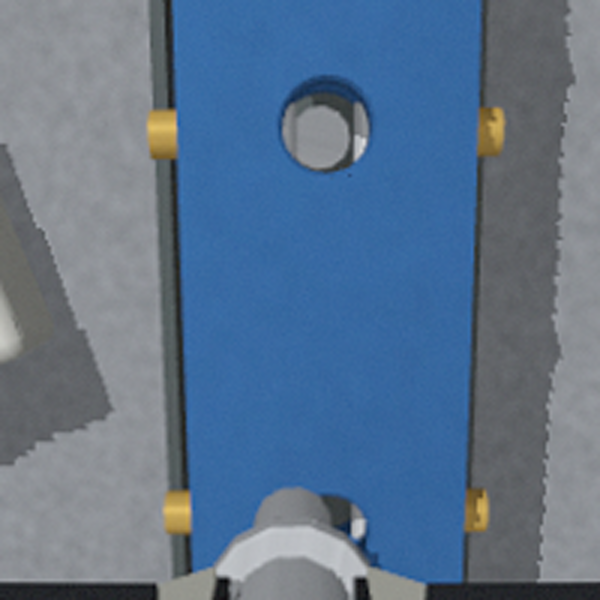

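Bore C's mouth is at about (330,215), and the pin foot at (318,208) still needs about 10 mm along tool y. Middle bore (328,81) shows a disc deep inside: a stub that is either standing in the tray or still hung up. I'll measure its depth before going on.

Run:
```python
from h import *
import pickle
c=pickle.load(open("c9.pkl","rb"))
im=cv2.imread("pics/w9raw.png");g=cv2.cvtColor(im,cv2.COLOR_BGR2GRAY)
print(c["origin"]);print("cols 311-345")
for y in range(63,100): print(y,*g[y,311:346])
for z in(.127,.115,.095,.06): print(z,[proj(c,[[.6372+dx,.0098+dy,z]])[0].round(1).tolist() for dx,dy in((0,0),(.009,0),(-.009,0),(0,.009),(0,-.009))])
```

```text
[ 0.62854915 -0.00831251  0.36712524]
cols 311-345
63 100 100 100 102 95 97 100 99 99 100 98 96 101 100 102 99 98 98 98 97 98 97 97 99 99 99 97 97 97 98 99 99 98 98 99
64 100 100 102 98 98 99 98 99 98 97 102 98 99 98 96 99 97 94 100 97 99 98 101 100 98 102 99 98 99 98 98 97 98 98 98
65 99 102 102 100 97 98 98 98 98 97 102 99 96 83 83 74 64 65 71 68 75 77 87 94 96 99 97 100 97 98 97 98 98 96 97
66 100 101 100 101 97 99 101 100 101 96 93 84 66 62 63 61 59 56 61 61 64 70 69 72 77 90 95 101 98 98 100 99 102 98 98
67 101 100 101 100 99 99 99 98 94 84 66 65 62 54 51 44 46 50 47 45 47 47 59 65 71 73 80 97 99 97 100 96 99 98 99
68 99 101 99 98 99 101 97 93 79 62 55 52 46 47 50 52 56 55 54 52 52 51 51 49 54 60 75 80 92 98 99 100 95 97 98
69 100 102 101 99 97 97 90 71 62 53 51 47 52 52 57 59 55 54 52 57 59 59 54 53 54 46 60 73 76 87 100 99 99 98 99
70 100 102 99 97 104 94 69 60 56 46 52 44 49 52 47 52 48 52 49 50 52 51 55 58 53 49 48 55 75 76 97 100 101 100 97
71 100 104 102 101 98 79 59 52 48 43 52 57 55 56 58 61 59 62 59 57 58 53 49 49 56 57 49 48 61 73 87 94 97 96 98
72 102 102 99 103 87 68
[... 3142 characters left out ...]
4 99 99 99 96 100 97 96 99 98
97 102 98 100 99 99 98 99 98 97 100 95 90 89 87 82 79 78 66 72 79 85 94 96 93 95 100 101 100 99 97 98 97 95 97 97
98 97 100 96 101 100 98 99 98 98 98 97 98 98 93 93 94 92 93 94 90 92 96 96 99 100 71 92 100 99 98 97 96 97 98 96
99 97 97 98 99 99 101 100 99 99 99 99 97 100 101 98 102 102 102 101 94 97 97 97 96 96 97 100 98 95 98 96 99 97 99 98
0.127 [[328.1, 81.2], [340.9, 79.2], [315.3, 83.3], [326.2, 67.9], [329.9, 94.4]]
0.115 [[327.7, 82.6], [339.8, 80.7], [315.5, 84.6], [325.9, 69.9], [329.4, 95.2]]
0.095 [[327.1, 84.6], [338.3, 82.8], [315.8, 86.4], [325.4, 72.8], [328.7, 96.2]]
0.06 [[326.2, 87.5], [336.2, 85.9], [316.3, 89.1], [324.7, 77.1], [327.7, 97.7]]
```

Disc diameter and position put that stub's top near z = 0.06, so it stands in the tray and is well clear of a fresh pin, whose foot ends at 0.072. Next I'll let the arm settle over bore C.

Request:
send_rows(
  plan=[
    {"offset": [0,0,0],"yaw": 0},
    {"offset": [0,0,0],"yaw": 0},
    {"offset": [0,0,0],"yaw": 0},
  ],
)

```text
time: 23.65
tool_pos: [0.6188, -0.0763, 0.2386]
tool_rot: [3.141, -0.0, 1.422]
contact_force: [-0.0, 1.0, -2.7]
opening: 0.0212
grip_force: 50.0
```

Run:
```python
from h import *
s=status.observe();t=s["tool_pos"];print(t,s["tool_rot"],s["contact_force"])
for h in np.load("holes.npy"): print(totool(h-t).round(1))
im=read_camera("wrist");cv2.imwrite("pics/w10.png",cv2.resize(im[140:240,260:380,::-1],None,fx=5,fy=5,interpolation=cv2.INTER_CUBIC))
```

```text
[ 0.61879669 -0.07625348  0.23862623] [ 3.14089546e+00 -4.50872057e-05  1.42227381e+00] [-0.02133524  1.0127348  -2.70424263]
[184.    4.8 111.6]
[ 87.9   5.4 111.6]
[-11.    6.3 111.6]
```

Request:
send_rows(
  plan=[
    {"offset": [-11,6,0],"yaw": 0},
    {"offset": [0,0,0],"yaw": 0},
    {"offset": [0,0,6],"yaw": 0},
    {"offset": [0,0,6],"yaw": 0},
    {"offset": [0,0,5],"yaw": 0},
    {"offset": [0,0,4],"yaw": 0},
    {"offset": [0,0,4],"yaw": 0},
    {"offset": [0,0,4],"yaw": 0},
  ],
)

```text
time: 24.5
tool_pos: [0.6232, -0.089, 0.2087]
tool_rot: [3.142, -0.0, 1.421]
contact_force: [0.5, 0.4, -2.3]
opening: 0.0211
grip_force: 50.0
```

Run:
```python
from h import *
s=status.observe();t=s["tool_pos"];print(t,s["contact_force"],s["torque"],totool(np.load("holes.npy")[2]-t).round(1))
```

```text
[ 0.62319254 -0.08900574  0.20873871] [ 0.45584875  0.36464724 -2.25785201] [-0.15064596  0.07250085  0.03129753] [ 1.   0.2 81.7]
```

Request:
send_rows(
  plan=[
    {"offset": [0,0,3],"yaw": 0},
    {"offset": [0,0,3],"yaw": 0},
    {"offset": [0,0,3],"yaw": 0},
    {"offset": [0,0,3],"yaw": 0},
    {"offset": [0,0,3],"yaw": 0},
    {"offset": [0,0,3],"yaw": 0},
  ],
)

```text
time: 25.1
tool_pos: [0.6238, -0.0892, 0.1922]
tool_rot: [3.139, 0.0, 1.421]
contact_force: [-1.1, 1.0, 10.6]
opening: 0.0213
grip_force: 50.0
```

Request:
send_rows(
  plan=[
    {"offset": [0,0,3],"yaw": 0},
    {"offset": [0,0,3],"yaw": 0},
    {"offset": [0,0,3],"yaw": 0},
    {"offset": [0,0,3],"yaw": 0},
    {"offset": [0,0,3],"yaw": 0},
  ],
)

```text
time: 25.6
tool_pos: [0.624, -0.0893, 0.1778]
tool_rot: [3.138, 0.0, 1.421]
contact_force: [-0.7, 0.1, 8.0]
opening: 0.0214
grip_force: 50.0
```

Going well; on to the seat, watching for the force rise.

Request:
send_rows(
  plan=[
    {"offset": [0,0,3],"yaw": 0},
    {"offset": [0,0,3],"yaw": 0},
    {"offset": [0,0,2],"yaw": 0},
    {"offset": [0,0,2],"yaw": 0},
  ],
)

```text
time: 26.0
tool_pos: [0.624, -0.0893, 0.1676]
tool_rot: [3.138, 0.0, 1.421]
contact_force: [-0.0, -0.1, 7.3]
opening: 0.0211
grip_force: 50.0
```

Request:
send_rows(
  plan=[
    {"offset": [0,0,2],"yaw": 0},
    {"offset": [0,0,2],"yaw": 0},
  ],
)

```text
time: 26.2
tool_pos: [0.6242, -0.0893, 0.1664]
tool_rot: [3.136, 0.001, 1.421]
contact_force: [-9.2, 2.6, 32.9]
opening: 0.0209
grip_force: 50.0
```

Request:
send_rows(
  plan=[
    {"offset": [0,0,-2],"yaw": 0},
    {"offset": [0,0,0],"yaw": 0},
    {"offset": [0,0,0],"yaw": 0},
    {"offset": [0,0,0],"yaw": 0},
    {"offset": [0,0,0],"yaw": 0},
    {"offset": [0,0,0],"yaw": 0},
    {"offset": [0,0,-20],"yaw": 0},
    {"offset": [0,0,-40],"yaw": 0},
    {"offset": [0,0,-20],"yaw": 0},
    {"offset": [0,0,0],"yaw": 0},
    {"offset": [0,0,0],"yaw": 0},
  ],
  hand=0,
)

```text
time: 27.3
tool_pos: [0.623, -0.089, 0.2436]
tool_rot: [-3.141, -0.0, 1.421]
contact_force: [-0.2, -0.7, 1.0]
opening: 0.0918
grip_force: 0.0
```

Run:
```python
from h import *
s=status.observe();t=s["tool_pos"];print(t,s["contact_force"])
print(totool(np.array([.459,.2943,.25])-t).round(1),totool(np.array([.4691,.3585,.25])-t).round(1))
```

```text
[ 0.62299371 -0.08903015  0.24357367] [-0.24378888 -0.70132722  0.96128339]
[ 354.5 -219.4   -6.3] [ 419.5 -219.    -6.3]
```

Request:
send_rows(
  plan=[
    {"offset": [44,-27,0],"yaw": 0},
    {"offset": [44,-27,0],"yaw": 0},
    {"offset": [44,-27,0],"yaw": 0},
    {"offset": [44,-27,0],"yaw": 0},
    {"offset": [44,-28,0],"yaw": 0},
    {"offset": [44,-28,0],"yaw": 0},
    {"offset": [44,-28,0],"yaw": 0},
    {"offset": [46,-28,0],"yaw": 0},
    {"offset": [0,0,0],"yaw": 0},
    {"offset": [0,0,0],"yaw": 0},
    {"offset": [0,0,0],"yaw": 0},
  ],
)

```text
time: 28.4
tool_pos: [0.4653, 0.2773, 0.243]
tool_rot: [-3.14, 0.001, 1.42]
contact_force: [-0.4, -0.2, -0.7]
opening: 0.0915
grip_force: 0.0
```

Run:
```python
from h import *
s=status.observe();t=s["tool_pos"];print(t,s["tool_rot"])
print(totool(np.array([.459,.2943,.098])-t).round(1),totool(np.array([.4691,.3585,.25])-t).round(1))
```

```text
[0.46530862 0.27730282 0.24302553] [-3.14020946e+00  1.39005857e-03  1.42007211e+00]
[ 16.1  -8.6 145. ] [80.8 -8.5 -7.1]
```

Request:
send_rows(
  plan=[
    {"offset": [16,-9,0],"yaw": 0},
    {"offset": [0,0,30],"yaw": 0},
    {"offset": [0,0,30],"yaw": 0},
    {"offset": [0,0,30],"yaw": 0},
    {"offset": [0,0,30],"yaw": 0},
    {"offset": [0,0,15],"yaw": 0},
    {"offset": [0,0,10],"yaw": 0},
    {"offset": [0,0,0],"yaw": 0},
    {"offset": [0,0,0],"yaw": 0},
  ],
)

```text
time: 29.3
tool_pos: [0.4595, 0.2951, 0.0996]
tool_rot: [3.141, -0.001, 1.42]
contact_force: [0.6, 0.9, 0.2]
opening: 0.0915
grip_force: 0.0
```

Request:
send_rows(
  plan=[
    {"offset": [0,0,0],"yaw": 0},
    {"offset": [0,0,0],"yaw": 0},
    {"offset": [0,0,0],"yaw": 0},
    {"offset": [0,0,0],"yaw": 0},
    {"offset": [0,0,0],"yaw": 0},
    {"offset": [0,0,0],"yaw": 0},
    {"offset": [0,0,0],"yaw": 0},
    {"offset": [0,0,0],"yaw": 0},
    {"offset": [0,0,0],"yaw": 0},
    {"offset": [0,0,0],"yaw": 0},
    {"offset": [0,0,0],"yaw": 0},
    {"offset": [0,0,0],"yaw": 0},
  ],
  hand=1,
)

```text
time: 30.5
tool_pos: [0.4589, 0.2956, 0.0992]
tool_rot: [3.141, -0.0, 1.421]
contact_force: [1.5, 0.5, -0.5]
opening: 0.0205
grip_force: 50.0
```

Request:
send_rows(
  plan=[
    {"offset": [0,0,-10],"yaw": 0},
    {"offset": [0,0,-20],"yaw": 0},
    {"offset": [0,0,-30],"yaw": 0},
    {"offset": [0,0,-40],"yaw": 0},
    {"offset": [0,0,-40],"yaw": 0},
    {"offset": [0,0,-10],"yaw": 0},
    {"offset": [0,0,0],"yaw": 0},
    {"offset": [0,0,0],"yaw": 0},
  ],
)

```text
time: 31.3
tool_pos: [0.4577, 0.2951, 0.2475]
tool_rot: [-3.139, 0.002, 1.421]
contact_force: [-0.3, -0.4, -3.2]
opening: 0.0213
grip_force: 50.0
```

Run:
```python
from h import *
t=status.observe()["tool_pos"]; print(t)
for h in np.load("holes.npy"): print(totool(h-t).round(1))
```

```text
[0.45774741 0.29512828 0.24748418]
[-158.9  219.7  120.2]
[-255.1  220.4  120.3]
[-353.9  221.5  120.5]
```

Request:
send_rows(
  plan=[
    {"offset": [-36,31,0],"yaw": 0},
    {"offset": [-36,31,0],"yaw": 0},
    {"offset": [-36,31,0],"yaw": 0},
    {"offset": [-36,31,0],"yaw": 0},
    {"offset": [-36,31,0],"yaw": 0},
    {"offset": [-36,32,0],"yaw": 0},
    {"offset": [-36,32,0],"yaw": 0},
    {"offset": [0,0,0],"yaw": 0},
    {"offset": [0,0,0],"yaw": 0},
    {"offset": [0,0,0],"yaw": 0},
    {"offset": [0,0,0],"yaw": 0},
  ],
)

```text
time: 32.4
tool_pos: [0.6368, 0.015, 0.2484]
tool_rot: [-3.14, -0.0, 1.422]
contact_force: [-1.2, 0.6, -2.3]
opening: 0.0211
grip_force: 50.0
```

Run:
```python
from h import *
t=status.observe()["tool_pos"]; print(t)
for h in np.load("holes.npy"): print(totool(h-t).round(1))
```

```text
[0.63683523 0.01499697 0.24844392]
[ 91.1   0.7 121.5]
[ -5.1   1.4 121.4]
[-103.9    2.2  121.4]
```

Request:
send_rows(
  plan=[
    {"offset": [-4,1,0],"yaw": 0},
    {"offset": [0,0,10],"yaw": 0},
    {"offset": [0,0,8],"yaw": 0},
    {"offset": [0,0,6],"yaw": 0},
    {"offset": [0,0,5],"yaw": 0},
    {"offset": [0,0,4],"yaw": 0},
    {"offset": [0,0,4],"yaw": 0},
    {"offset": [0,0,3],"yaw": 0},
  ],
)

```text
time: 33.2
tool_pos: [0.638, 0.0095, 0.2088]
tool_rot: [3.142, -0.0, 1.421]
contact_force: [-0.1, -0.3, -4.1]
opening: 0.0211
grip_force: 50.0
```

Request:
send_rows(
  plan=[
    {"offset": [0,0,3],"yaw": 0},
    {"offset": [0,0,3],"yaw": 0},
    {"offset": [0,0,3],"yaw": 0},
    {"offset": [0,0,3],"yaw": 0},
    {"offset": [0,0,3],"yaw": 0},
  ],
)

```text
time: 33.7
tool_pos: [0.638, 0.0095, 0.1939]
tool_rot: [3.141, -0.0, 1.421]
contact_force: [0.5, -0.2, -3.3]
opening: 0.021
grip_force: 50.0
```

Request:
send_rows(
  plan=[
    {"offset": [0,0,3],"yaw": 0},
    {"offset": [0,0,3],"yaw": 0},
    {"offset": [0,0,3],"yaw": 0},
    {"offset": [0,0,3],"yaw": 0},
  ],
)

```text
time: 34.1
tool_pos: [0.6387, 0.0094, 0.1838]
tool_rot: [3.138, -0.0, 1.421]
contact_force: [-1.7, 0.9, 8.3]
opening: 0.0212
grip_force: 50.0
```

Request:
send_rows(
  plan=[
    {"offset": [0,0,3],"yaw": 0},
    {"offset": [0,0,3],"yaw": 0},
    {"offset": [0,0,3],"yaw": 0},
    {"offset": [0,0,3],"yaw": 0},
  ],
)

```text
time: 34.5
tool_pos: [0.6388, 0.0095, 0.172]
tool_rot: [3.138, -0.0, 1.421]
contact_force: [-2.4, 0.3, 8.3]
opening: 0.0214
grip_force: 50.0
```

Request:
send_rows(
  plan=[
    {"offset": [0,0,2],"yaw": 0},
    {"offset": [0,0,2],"yaw": 0},
    {"offset": [0,0,2],"yaw": 0},
  ],
)

```text
time: 34.8
tool_pos: [0.6388, 0.0095, 0.166]
tool_rot: [3.138, -0.0, 1.421]
contact_force: [-3.5, 1.0, 21.6]
opening: 0.021
grip_force: 50.0
```

Request:
send_rows(
  plan=[
    {"offset": [0,0,1],"yaw": 0},
  ],
)

```text
time: 34.9
tool_pos: [0.6388, 0.0095, 0.166]
tool_rot: [3.138, -0.0, 1.421]
contact_force: [-4.8, 0.1, 17.4]
opening: 0.021
grip_force: 50.0
```

Request:
send_rows(
  plan=[
    {"offset": [0,0,-2],"yaw": 0},
    {"offset": [0,0,0],"yaw": 0},
    {"offset": [0,0,0],"yaw": 0},
    {"offset": [0,0,0],"yaw": 0},
    {"offset": [0,0,0],"yaw": 0},
    {"offset": [0,0,0],"yaw": 0},
    {"offset": [0,0,-20],"yaw": 0},
    {"offset": [0,0,-40],"yaw": 0},
    {"offset": [0,0,-20],"yaw": 0},
    {"offset": [0,0,0],"yaw": 0},
    {"offset": [0,0,0],"yaw": 0},
  ],
  hand=0,
)

```text
time: 36.0
tool_pos: [0.6378, 0.0096, 0.2446]
tool_rot: [-3.141, -0.0, 1.421]
contact_force: [-0.3, 0.1, -0.0]
opening: 0.0917
grip_force: 0.0
```

Run:
```python
from h import *
s=status.observe();t=s["tool_pos"];print(t)
print(totool(np.array([.4691,.3585,.25])-t).round(1))
```

```text
[0.63776481 0.00957465 0.24461036]
[ 319.8 -218.9   -5.3]
```

Request:
send_rows(
  plan=[
    {"offset": [45,-31,0],"yaw": 0},
    {"offset": [45,-31,0],"yaw": 0},
    {"offset": [45,-31,0],"yaw": 0},
    {"offset": [45,-31,0],"yaw": 0},
    {"offset": [45,-31,0],"yaw": 0},
    {"offset": [47,-32,0],"yaw": 0},
    {"offset": [48,-32,0],"yaw": 0},
    {"offset": [0,0,0],"yaw": 0},
    {"offset": [0,0,0],"yaw": 0},
    {"offset": [0,0,0],"yaw": 0},
  ],
)

```text
time: 37.0
tool_pos: [0.4857, 0.3237, 0.2439]
tool_rot: [-3.14, 0.002, 1.42]
contact_force: [-0.1, 0.3, -0.3]
opening: 0.0916
grip_force: 0.0
```

Run:
```python
from h import *
s=status.observe();t=s["tool_pos"];print(t)
print(totool(np.array([.4691,.3585,.099])-t).round(1))
```

```text
[0.48573188 0.32366538 0.2439052 ]
[ 32.2 -21.5 144.9]
```

Request:
send_rows(
  plan=[
    {"offset": [16,-11,0],"yaw": 0},
    {"offset": [16,-11,0],"yaw": 0},
    {"offset": [0,0,30],"yaw": 0},
    {"offset": [0,0,30],"yaw": 0},
    {"offset": [0,0,30],"yaw": 0},
    {"offset": [0,0,30],"yaw": 0},
    {"offset": [0,0,15],"yaw": 0},
    {"offset": [0,0,10],"yaw": 0},
    {"offset": [0,0,0],"yaw": 0},
    {"offset": [0,0,0],"yaw": 0},
  ],
)

```text
time: 38.0
tool_pos: [0.4695, 0.3592, 0.1007]
tool_rot: [3.141, -0.001, 1.42]
contact_force: [0.3, 0.2, 1.0]
opening: 0.0917
grip_force: 0.0
```

Request:
send_rows(
  plan=[
    {"offset": [0,0,0],"yaw": 0},
    {"offset": [0,0,0],"yaw": 0},
    {"offset": [0,0,0],"yaw": 0},
    {"offset": [0,0,0],"yaw": 0},
    {"offset": [0,0,0],"yaw": 0},
    {"offset": [0,0,0],"yaw": 0},
    {"offset": [0,0,0],"yaw": 0},
    {"offset": [0,0,0],"yaw": 0},
    {"offset": [0,0,0],"yaw": 0},
    {"offset": [0,0,0],"yaw": 0},
    {"offset": [0,0,0],"yaw": 0},
    {"offset": [0,0,0],"yaw": 0},
  ],
  hand=1,
)

```text
time: 39.2
tool_pos: [0.4689, 0.3596, 0.1001]
tool_rot: [3.141, -0.0, 1.421]
contact_force: [1.2, 0.3, -0.6]
opening: 0.0212
grip_force: 50.0
```

Request:
send_rows(
  plan=[
    {"offset": [0,0,-10],"yaw": 0},
    {"offset": [0,0,-20],"yaw": 0},
    {"offset": [0,0,-30],"yaw": 0},
    {"offset": [0,0,-40],"yaw": 0},
    {"offset": [0,0,-40],"yaw": 0},
    {"offset": [0,0,-10],"yaw": 0},
    {"offset": [0,0,0],"yaw": 0},
    {"offset": [0,0,0],"yaw": 0},
  ],
)

```text
time: 40.0
tool_pos: [0.4678, 0.3591, 0.2484]
tool_rot: [-3.139, 0.002, 1.421]
contact_force: [-0.6, -0.3, -3.7]
opening: 0.0209
grip_force: 50.0
```

Run:
```python
from h import *
t=status.observe()["tool_pos"]; print(t)
H=np.load("holes.npy"); A=H[1]+(H[1]-H[2])*100/np.linalg.norm(H[1]-H[2])*1e-3
print(A,H[0],totool(A-t).round(1),totool(H[0]-t).round(1))
```

```text
[0.46781369 0.3591104  0.24836963]
[0.65116146 0.10884613 0.127     ] [0.65085494 0.10503246 0.127     ] [-219.8  219.   121.2] [-223.6  219.3  121.3]
```

Request:
send_rows(
  plan=[
    {"offset": [-31,31,0],"yaw": 0},
    {"offset": [-31,31,0],"yaw": 0},
    {"offset": [-31,31,0],"yaw": 0},
    {"offset": [-31,31,0],"yaw": 0},
    {"offset": [-31,31,0],"yaw": 0},
    {"offset": [-31,32,0],"yaw": 0},
    {"offset": [-31,32,0],"yaw": 0},
    {"offset": [0,0,0],"yaw": 0},
    {"offset": [0,0,0],"yaw": 0},
    {"offset": [0,0,0],"yaw": 0},
  ],
)

```text
time: 41.0
tool_pos: [0.6517, 0.1132, 0.2483]
tool_rot: [-3.138, 0.0, 1.421]
contact_force: [0.3, 0.9, -3.0]
opening: 0.0212
grip_force: 50.0
```

Run:
```python
from h import *
t=status.observe()["tool_pos"];c=camera_info("wrist");A=np.array([.6514,.1088,.127])
print(t,totool(A-t).round(1),proj(c,[A,t-[0,0,.094]]))
im=read_camera("wrist");cv2.imwrite("pics/w11.png",cv2.resize(im[140:240,260:380,::-1],None,fx=5,fy=5,interpolation=cv2.INTER_CUBIC))
```

```text
[0.65172701 0.11315336 0.24830104] [ -4.3   0.8 121.3] [[318.76931865 204.78590862]
 [318.39446507 209.67239324]]
```

View pics/w11.png

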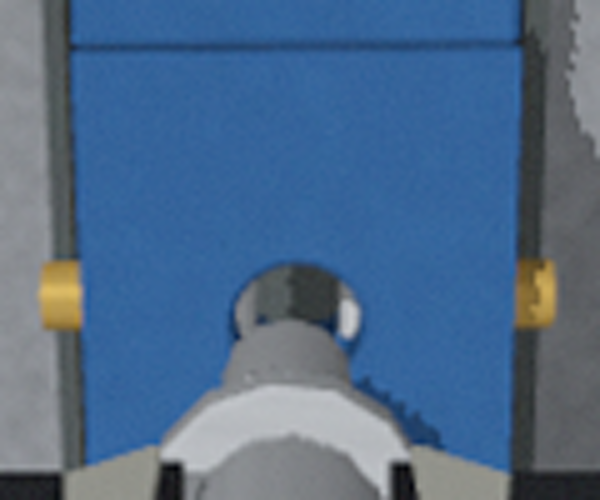

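The last bore's mouth is at (319,205), which matches the prediction (318.8,204.8). The pin foot is about 4 mm past it, so I'll correct and insert.

Request:
send_rows(
  plan=[
    {"offset": [-4,1,0],"yaw": 0},
    {"offset": [0,0,10],"yaw": 0},
    {"offset": [0,0,8],"yaw": 0},
    {"offset": [0,0,6],"yaw": 0},
    {"offset": [0,0,5],"yaw": 0},
    {"offset": [0,0,4],"yaw": 0},
    {"offset": [0,0,4],"yaw": 0},
    {"offset": [0,0,3],"yaw": 0},
  ],
)

```text
time: 41.85
tool_pos: [0.6532, 0.1082, 0.2098]
tool_rot: [-3.142, -0.0, 1.421]
contact_force: [-0.4, 0.4, -2.6]
opening: 0.021
grip_force: 50.0
```

Request:
send_rows(
  plan=[
    {"offset": [0,0,3],"yaw": 0},
    {"offset": [0,0,3],"yaw": 0},
    {"offset": [0,0,3],"yaw": 0},
    {"offset": [0,0,3],"yaw": 0},
    {"offset": [0,0,3],"yaw": 0},
    {"offset": [0,0,3],"yaw": 0},
  ],
)

```text
time: 42.45
tool_pos: [0.653, 0.1082, 0.1921]
tool_rot: [-3.141, -0.0, 1.421]
contact_force: [-0.6, -0.4, -2.6]
opening: 0.0209
grip_force: 50.0
```

Request:
send_rows(
  plan=[
    {"offset": [0,0,3],"yaw": 0},
    {"offset": [0,0,3],"yaw": 0},
    {"offset": [0,0,3],"yaw": 0},
    {"offset": [0,0,3],"yaw": 0},
  ],
)

```text
time: 42.85
tool_pos: [0.6536, 0.1083, 0.1819]
tool_rot: [3.139, -0.001, 1.421]
contact_force: [-3.2, 0.7, 7.7]
opening: 0.021
grip_force: 50.0
```

Expected home is TCP z of about 0.167.

Request:
send_rows(
  plan=[
    {"offset": [0,0,3],"yaw": 0},
    {"offset": [0,0,3],"yaw": 0},
    {"offset": [0,0,3],"yaw": 0},
    {"offset": [0,0,2],"yaw": 0},
  ],
)

```text
time: 43.25
tool_pos: [0.6536, 0.1084, 0.1707]
tool_rot: [3.139, -0.001, 1.421]
contact_force: [-3.0, 0.9, 6.4]
opening: 0.0213
grip_force: 50.0
```

Request:
send_rows(
  plan=[
    {"offset": [0,0,2],"yaw": 0},
    {"offset": [0,0,2],"yaw": 0},
  ],
)

```text
time: 43.45
tool_pos: [0.6537, 0.1084, 0.167]
tool_rot: [3.139, -0.001, 1.421]
contact_force: [-6.3, 0.3, 20.9]
opening: 0.0209
grip_force: 50.0
```

Request:
send_rows(
  plan=[
    {"offset": [0,0,1],"yaw": 0},
  ],
)

```text
time: 43.55
tool_pos: [0.6537, 0.1084, 0.167]
tool_rot: [3.138, -0.001, 1.421]
contact_force: [-6.2, -0.4, 18.1]
opening: 0.0214
grip_force: 50.0
```

Request:
send_rows(
  plan=[
    {"offset": [0,0,-2],"yaw": 0},
    {"offset": [0,0,0],"yaw": 0},
    {"offset": [0,0,0],"yaw": 0},
    {"offset": [0,0,0],"yaw": 0},
    {"offset": [0,0,0],"yaw": 0},
    {"offset": [0,0,0],"yaw": 0},
    {"offset": [0,0,-20],"yaw": 0},
    {"offset": [0,0,-40],"yaw": 0},
    {"offset": [0,0,-40],"yaw": 0},
    {"offset": [0,0,-40],"yaw": 0},
    {"offset": [0,0,0],"yaw": 0},
  ],
  hand=0,
)

```text
time: 44.65
tool_pos: [0.655, 0.1083, 0.3132]
tool_rot: [3.13, -0.003, 1.421]
contact_force: [0.4, 0.5, 0.5]
opening: 0.0916
grip_force: 0.0
```

Run:
```python
from h import *
s=status.observe();t=s["tool_pos"];print(t)
read_camera("top");ct=camera_info("top")
for r in models.regions_of("top","dial"): print(round(r["conf"],2),np.round(r["extent"]),plane(ct,cen(r["mask"]),.05).round(3))
print(totool(np.array([.50,-.11,.28])-t).round(1))
```

```text
[0.65503173 0.10833323 0.31319997]
0.96 [367. 198. 418. 246.] [ 0.369 -0.221  0.05 ]
0.95 [400. 275. 445. 316.] [ 0.163 -0.302  0.05 ]
0.66 [295. 165. 336. 210.] [0.464 0.002 0.05 ]
0.42 [405. 155. 441. 190.] [ 0.503 -0.307  0.05 ]
[-239.1 -120.7   32.8]
```

Request:
send_rows(
  plan=[
    {"offset": [-40,-20,5],"yaw": 0},
    {"offset": [-40,-20,5],"yaw": 0},
    {"offset": [-40,-20,5],"yaw": 0},
    {"offset": [-40,-20,0],"yaw": 0},
    {"offset": [-40,-20,0],"yaw": 0},
    {"offset": [-40,-20,0],"yaw": 0},
    {"offset": [0,0,0],"yaw": 0},
    {"offset": [0,0,0],"yaw": 0},
    {"offset": [0,0,0],"yaw": 0},
    {"offset": [0,0,0],"yaw": 0},
  ],
)

```text
time: 45.75
tool_pos: [0.499, -0.1102, 0.2904]
tool_rot: [-3.141, -0.001, 1.422]
contact_force: [0.5, 0.7, -0.6]
opening: 0.0916
grip_force: 0.0
```

Run:
```python
from h import *
import pickle
s=status.observe();t=s["tool_pos"];c=camera_info("wrist");pickle.dump(c,open("c12.pkl","wb"));print(t,s["tool_rot"])
im=read_camera("wrist");cv2.imwrite("pics/w12raw.png",im[:,:,::-1])
cv2.imwrite("pics/w12.png",cv2.resize(im[0:235,160:460,::-1],None,fx=2.5,fy=2.5,interpolation=cv2.INTER_CUBIC))
for r in models.regions_of("wrist","dial"): print(round(r["conf"],2),np.round(r["extent"]),plane(c,cen(r["mask"]),.05).round(4))
```

```text
[ 0.49904083 -0.11017363  0.29039563] [-3.14057975e+00 -5.58126011e-04  1.42245002e+00]
0.93 [192. 220. 282. 313.] [ 0.3928 -0.208   0.05  ]
0.87 [212.   7. 338. 138.] [0.4703 0.0047 0.05  ]
0.6 [ 76.   0. 180.  50.] [0.3262 0.0879 0.05  ]
0.18 [435. 128. 487. 168.] [ 0.6628 -0.1057  0.05  ]
```

View pics/w12.png

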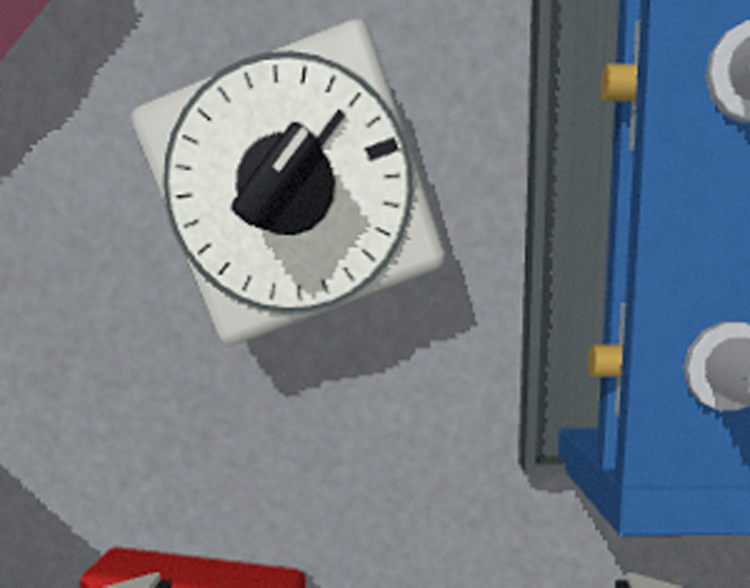

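The white dial has moved; its centre is now at about (275,73), the thick mark at (313,60) and the pointer tip at (297,46). Pins sit flange-down in the bores in view.

Run:
```python
from h import *
import pickle
c=pickle.load(open("c12.pkl","rb"))
f=lambda x,y:(x/2.5+160,y/2.5)
C=plane(c,f(288,182),.052);M=plane(c,f(382,149),.052)
A=plane(c,f(342,114),.058);B=plane(c,f(318,144),.058)
W=[plane(c,f(*p),.098) for p in((278,168),(303,128))]
a=lambda v:np.arctan2(v[1],v[0])
print("C",C,"R",np.linalg.norm(plane(c,f(412,182),.052)-C))
for z in(.05,.055): print("circle C",plane(c,f(288.5,181.5),z))
z0=a(M-C);print("zero",z0,"ptr(tip-C)",a(A-C),"ptr line",a(A-B),"bar line",a(W[1]-W[0]),W)
print("box corner dirs",[plane(c,f(*p),.05) for p in((133,115),(360,20),(443,260),(222,342))])
t=status.observe();print("tool for C",totool(np.array([C[0],C[1],.088])-t["tool_pos"]).round(1),t["tool_rot"][2])
```

```text
C [0.4698566 0.0045812 0.052    ] R 0.05334935757491064
circle C [0.46989671 0.00499172 0.05      ]
circle C [0.47041893 0.00438869 0.055     ]
zero 0.16908828931956707 ptr(tip-C) 0.6850701202708106 ptr line 0.7097011512754765 bar line 0.8197125869229692 [array([0.47185019, 0.00459695, 0.098     ]), array([0.48357546, 0.01715585, 0.098     ])]
box corner dirs [array([0.40868475, 0.04251258, 0.05      ]), array([0.51057305, 0.06418381, 0.05      ]), array([ 0.53149235, -0.0377509 ,  0.05      ]), array([ 0.42790887, -0.05830294,  0.05      ])]
tool for C [109.2 -45.7 202.7] 1.4224883322576636
```

Run:
```python
from h import *
import pickle
from scipy.optimize import least_squares
c=pickle.load(open("c12.pkl","rb"));im=cv2.imread("pics/w12raw.png");g=cv2.cvtColor(im,cv2.COLOR_BGR2GRAY).astype(float)
# rectified top view of plane z, 0.25mm/px
def rect(z,C,n=480,s=.00025):
    u=(np.arange(n)-n/2)*s;X,Y=np.meshgrid(C[0]+u,C[1]+u)
    p=proj(c,np.c_[X.ravel(),Y.ravel(),np.full(X.size,z)]).astype(np.float32)
    return cv2.remap(g.astype(np.float32),p[:,0].reshape(n,n),p[:,1].reshape(n,n),cv2.INTER_CUBIC)
z=.052;C=np.array([.4699,.0045])
for it in range(3):
    r=rect(z,C);th=np.arange(0,2*np.pi,.05);pts=[]
    for t in th:  # dark ring radius
        rr=np.arange(.046,.056,.0001);x=(240+rr*np.cos(t)/.00025).astype(np.float32);y=(240+rr*np.sin(t)/.00025).astype(np.float32)
        v=cv2.remap(r,x[None],y[None],cv2.INTER_LINEAR)[0];k=v.argmin();pts.append((rr[k]*np.cos(t),rr[k]*np.sin(t)))
    pts=np.array(pts);s=least_squares(lambda q:np.hypot(*(pts-q[:2]).T)-q[2],[0,0,.051],loss="soft_l1",f_scale=.0005).x
    C=C+s[:2]
print("C",C,"R",s[2])
r=rect(z,C);th=np.arange(-np.pi,np.pi,.01)
def prof(r,a,b):
    rr=np.arange(a,b,.0003);T,Rr=np.meshgrid(th,rr)
    return cv2.remap(r,(240+Rr*np.cos(T)/.00025).astype(np.float32),(240+Rr*np.sin(T)/.00025).astype(np.float32),cv2.INTER_LINEAR).mean(0)
for nm,zz,a,b in(("mark",.052,.038,.046),("ptr",.056,.026,.034),("ptr",.062,.026,.034)):
    p=prof(rect(zz,C),a,b);m=(th>-.3)&(th<1.3);w=np.clip(120-p,0,None)*m;k=np.argmax(w);mm=abs(th-th[k])<.25;print(nm,zz,(w*th*mm).sum()/(w*mm).sum(),p[k])
p=prof(r,.040,.045);mk=[round(float(th[i]),2) for i in range(1,len(th)-1) if p[i]<p[i-1] and p[i]<=p[i+1] and p[i]<170];print(mk)
```

```text
C [0.46904468 0.00357815] R 0.052661754170808955
mark 0.052 0.2019195587851028 33.1037
ptr 0.056 0.7276860746827933 32.87373
ptr 0.062 0.6953655687472629 32.835484
[-2.94, -2.68, -2.42, -2.16, -1.89, -1.63, -1.56, -1.46, -1.38, -1.11, -0.85, -0.59, -0.32, -0.06, 0.17, 0.24, 0.46, 0.73, 0.99, 1.25, 1.51, 1.77, 2.03, 2.29, 2.56, 2.82, 3.08]
```

Request:
send_rows(
  plan=[
    {"offset": [0,0,0],"yaw": 0.142},
    {"offset": [0,0,0],"yaw": 0.142},
    {"offset": [0,0,0],"yaw": 0.142},
    {"offset": [0,0,0],"yaw": 0.142},
    {"offset": [0,0,0],"yaw": 0.142},
    {"offset": [0,0,0],"yaw": 0},
    {"offset": [0,0,0],"yaw": 0},
  ],
)

```text
time: 46.55
tool_pos: [0.4988, -0.1108, 0.2909]
tool_rot: [-3.141, 0.0, 0.716]
contact_force: [-0.0, -0.7, -0.7]
opening: 0.0917
grip_force: 0.0
```

Run:
```python
from h import *
t=status.observe();print(t["tool_pos"],t["tool_rot"],totool(np.array([.4690,.0036,.092])-t["tool_pos"]).round(1))
```

```text
[ 0.4988177  -0.11077024  0.29092678] [-3.14135916e+00  4.43158655e-05  7.15515695e-01] [  52.5 -105.8  198.9]
```

Request:
send_rows(
  plan=[
    {"offset": [17,-35,0],"yaw": 0},
    {"offset": [17,-35,0],"yaw": 0},
    {"offset": [18,-36,0],"yaw": 0},
    {"offset": [0,0,20],"yaw": 0},
    {"offset": [0,0,30],"yaw": 0},
    {"offset": [0,0,30],"yaw": 0},
    {"offset": [0,0,0],"yaw": 0},
    {"offset": [0,0,0],"yaw": 0},
    {"offset": [0,0,0],"yaw": 0},
  ],
)

```text
time: 47.45
tool_pos: [0.4699, 0.0029, 0.2126]
tool_rot: [3.14, -0.002, 0.712]
contact_force: [-0.4, -0.4, -0.5]
opening: 0.092
grip_force: 0.0
```

Run:
```python
from h import *
t=status.observe();print(t["tool_pos"],t["tool_rot"],totool(np.array([.4690,.0036,.092])-t["tool_pos"]).round(1))
read_camera("top");ct=camera_info("top")
for r in models.regions_of("top","dial"): print(round(r["conf"],2),np.round(r["extent"]),plane(ct,cen(r["mask"]),.05).round(3))
```

```text
[0.46988824 0.00292636 0.21263543] [ 3.13954047e+00 -1.85003984e-03  7.11846863e-01] [ -0.5  -1.3 120.6]
0.95 [190. 263. 230. 304.] [0.19  0.287 0.05 ]
0.76 [367. 199. 418. 245.] [ 0.37 -0.22  0.05]
0.71 [305. 180. 328. 205.] [ 0.446 -0.008  0.05 ]
0.67 [400. 276. 444. 316.] [ 0.163 -0.302  0.05 ]
```

Descend and close gently (10 N).

Request:
send_rows(
  plan=[
    {"offset": [0,-1,30],"yaw": 0},
    {"offset": [0,0,30],"yaw": 0},
    {"offset": [0,0,30],"yaw": 0},
    {"offset": [0,0,20],"yaw": 0},
    {"offset": [0,0,10],"yaw": 0},
    {"offset": [0,0,0],"yaw": 0},
    {"offset": [0,0,0],"yaw": 0},
  ],
)

```text
time: 48.25
tool_pos: [0.4691, 0.0037, 0.0921]
tool_rot: [3.14, -0.001, 0.711]
contact_force: [-0.0, 0.2, 0.2]
opening: 0.0918
grip_force: 0.0
```

Request:
send_rows(
  plan=[
    {"offset": [0,0,0],"yaw": 0},
    {"offset": [0,0,0],"yaw": 0},
    {"offset": [0,0,0],"yaw": 0},
    {"offset": [0,0,0],"yaw": 0},
    {"offset": [0,0,0],"yaw": 0},
    {"offset": [0,0,0],"yaw": 0},
    {"offset": [0,0,0],"yaw": 0},
    {"offset": [0,0,0],"yaw": 0},
    {"offset": [0,0,0],"yaw": 0},
    {"offset": [0,0,0],"yaw": 0},
    {"offset": [0,0,0],"yaw": 0},
    {"offset": [0,0,0],"yaw": 0},
    {"offset": [0,0,0],"yaw": 0},
    {"offset": [0,0,0],"yaw": 0},
  ],
  hand=1,
  squeeze=15,
)

```text
time: 49.65
tool_pos: [0.4693, 0.0026, 0.0912]
tool_rot: [3.139, -0.001, 0.711]
contact_force: [3.4, -6.5, -3.5]
opening: 0.0127
grip_force: 15.0
```

Request:
send_rows(
  plan=[
    {"offset": [0,0,0],"yaw": 0.085},
    {"offset": [0,0,0],"yaw": 0.085},
    {"offset": [0,0,0],"yaw": 0.085},
    {"offset": [0,0,0],"yaw": 0.085},
    {"offset": [0,0,0],"yaw": 0.085},
    {"offset": [0,0,0],"yaw": 0.086},
    {"offset": [0,0,0],"yaw": 0},
    {"offset": [0,0,0],"yaw": 0},
    {"offset": [0,0,0],"yaw": 0},
  ],
)

```text
time: 50.55
tool_pos: [0.4692, 0.0029, 0.0911]
tool_rot: [3.14, -0.002, 0.2]
contact_force: [1.7, -4.4, -1.8]
opening: 0.0131
grip_force: 15.0
```

Request:
send_rows(
  plan=[
    {"offset": [0,0,0],"yaw": 0},
    {"offset": [0,0,0],"yaw": 0},
    {"offset": [0,0,0],"yaw": 0},
    {"offset": [0,0,0],"yaw": 0},
    {"offset": [0,0,0],"yaw": 0},
    {"offset": [0,0,0],"yaw": 0},
    {"offset": [0,0,-20],"yaw": 0},
    {"offset": [0,0,-40],"yaw": 0},
    {"offset": [0,0,-40],"yaw": 0},
    {"offset": [0,0,-40],"yaw": 0},
    {"offset": [-40,0,-40],"yaw": 0},
    {"offset": [-40,0,-20],"yaw": 0},
    {"offset": [0,0,0],"yaw": 0},
    {"offset": [0,0,0],"yaw": 0},
    {"offset": [0,0,0],"yaw": 0},
  ],
  hand=0,
)

```text
time: 52.05
tool_pos: [0.3948, -0.0111, 0.2859]
tool_rot: [-3.141, 0.0, 0.2]
contact_force: [0.2, 0.4, -0.6]
opening: 0.0915
grip_force: 0.0
```

Run:
```python
from h import *
import pickle
t=status.observe();c=camera_info("wrist");pickle.dump(c,open("c13.pkl","wb"));print(t["tool_pos"],t["tool_rot"])
im=read_camera("wrist");cv2.imwrite("pics/w13raw.png",im[:,:,::-1]);print(proj(c,[[.469,.0036,.052]]))
sc=read_camera("scene")[110:330,140:460]
out=np.zeros((600,640,3),np.uint8);out[:300]=cv2.resize(im[0:240,64:576],(640,300));out[300:]=cv2.resize(sc,(640,440))[50:350]
cv2.imwrite("pics/w13.png",out[:,:,::-1])
```

```text
[ 0.39477156 -0.01106447  0.28589069] [-3.14117331e+00  3.67037261e-04  1.99729121e-01]
[[317.84065257 103.45186795]]
```

View pics/w13.png

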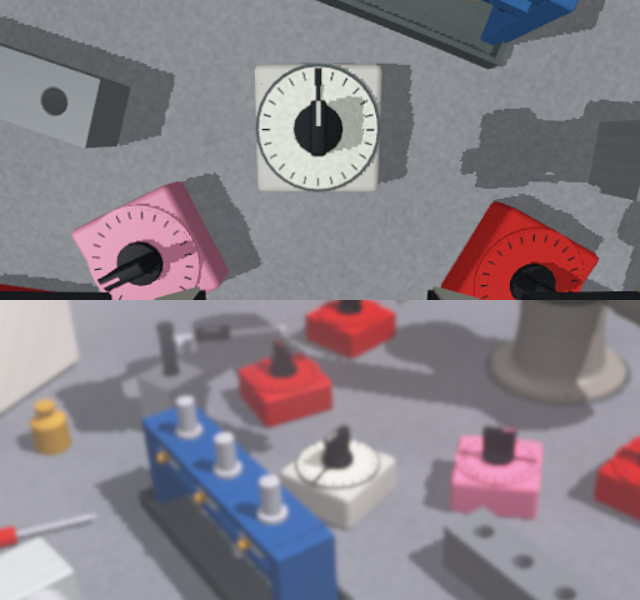

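The pointer lies on the thick mark: both are on x≈318 in the wrist half of the picture. The three pins are seated flange-down, the punch stands in its block, and the weight is upright.

```bash
python3 -c "
from cell import ticket;print(ticket.hand_in())"
```

```text
the job is handed in; nothing more can be done
None
```

The job is handed in after about 52 s of robot time, but no verdict came back. The two stubs are out (seen indirectly; the third bore was already empty), the punch is back in its block, three fresh pins are seated, and the tare pointer is on zero.

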